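# Set up the bench magnifier over the lens blank

### The job

Set up the bench magnifier to inspect the uncut lens blank: swing its arm round until the magnifying lens is centred above the blank, bring the drooping magnifier head level, and fold the flat glare shade up so that it stands square (at 90 degrees) to the head. Leave the blank, the lens block and the loose hand tools where they are, and let go of everything.

Things in the scene. Friction and masses are not known exactly. Their poses are not given: they have to be found in the camera images.
- swivel (a joint): swing of the magnifier arm about its upright pillar, rad, grows anticlockwise seen from above, 0 = middle of its travel (-0.8 to 0.8). Stiff friction joint (0.25 N m), stays where it is left. The pillar (32 mm across, top 172 mm above the worktop) stands on a round grey foot of 100 mm diameter
- tilt (a joint): droop of the round magnifier head about the level axis through its centre, rad: 0 = level, positive = the front (finger-tab side) hangs down; range -0.6 to 1.0. Stiff friction joint (0.3 N m), stays where it is left
- shade (a joint): angle of the flat grey glare shade (98 x 92 x 3 mm plate) to the head, rad: 0 = folded flat over the lens, 1.57 = square to the head, at most 1.9. Light friction hinge (0.045 N m) on the pillar side of the head; stays where it is left
- pillar_axis (a point): point on the upright pillar's axis at the height of the arm, 150 mm above the worktop; its -x axis points along the arm to the head centre, which is 160 mm away
- lens_centre (a point): centre of the magnifying lens, on the tilt axis, 150 mm above the worktop. Head: black ring of 100 mm diameter, 12 mm thick. Axes move with the head: z is the lens normal (up when level), -x points to the finger tab, y lies along the tilt axis. The steel arm carries the head on its -y side only
- tab_grip (a point): grip point of the black finger tab on the front of the head, 82 mm from lens_centre; the tab is 10 mm thick along the head's y, 18 mm high and 36 mm long (it runs from 62 to 98 mm from lens_centre), and moves with the head. Axes as lens_centre
- ear_grip (a point): middle of the free part of the shade's ear, a grey round bar 10 mm in diameter along the shade's y axis at its free edge, sticking out sideways (to +y) past the plate; its free part is 32 mm long. Axes move with the shade: -x points from the hinge to the free edge, z is the normal of the plate
- shade_axis (a point): middle of the shade's hinge axis (along y), 52 mm behind lens_centre (to +x of the head) and 12 mm above it in the head's frame; the ear bar lies 97 mm from this axis and its grip point 66 mm to +y
- blank: uncut clear round lens blank, 62 mm diameter, 6 mm thick, lying flat in one of two round aluminium rests (75 mm diameter, floor 6 mm high, rim 9 mm high) under the sweep of the head; origin at the centre of its underside
- block: black round lens holding block, 26 mm diameter, 16 mm high, standing in the other of the two rests; origin at the centre of its underside
- bench_pliers: steel pliers lying on the worktop, 43 x 150 x 11 mm; origin under their middle
- small_screwdriver: small screwdriver with blue ends lying on the worktop, 21 x 109 x 22 mm; origin under its middle
Things that resemble listed ones, but are neither listed nor needed, are in the scene too. Leave any purple look-alike of the blank alone.

How it is judged:
By the outcome, as a careful person would: the job done as asked, in the order asked, and still so for the second after the job is handed in, with the robot touching nothing.
It also fails if it takes over 64 s, if anything falls off the work surface, if the arm or the gripper's body presses on something with over 40 N, if the wrist force passes 120 N, or if a joint passes its speed limit or range.

### The arm

A 6-joint arm with a two-finger parallel gripper is mounted at the origin on a cart in front of the work surface, level with it; the furniture and walls round the work are solid. World frame = base frame: x ahead of the robot, y to its left, z up, the work surface at z = 0. Lengths are in m, angles in rad, forces in N, time in s.
With the tool pointing down it reaches from about 0.35 to 0.975 m from the base axis. Payload 4.9 kg.
Tool frame: the origin (TCP) lies at the very end of the fingers, on their centre line; the grasp point (between the pads) lies 19 mm behind it (ctrl.tcp_to_grasp is the z of the grasp point in the tool frame, in m); z points along the fingers, y is the line along which they close (so a half turn about z gives the same grasp; the last joint's range is limited). The gripper opens to 85 mm and grips with 20 to 120 N. Pads are 22 mm wide; open, the fingers measure 114 mm over their backs; the gripper's body (76 mm by 85 mm) begins 54 mm behind the grasp point. The pads swing forward as they close: fully open they stand 13 mm farther back than shut.
Start: joints at [1.193, 0.053, 1.613, -0, 1.476, -0.119], TCP at [0.16, 0.604, 0.191] pointing down, gripper open.
Joint ranges: [-3.01, 3.01], [-1.01, 2.22], [0.06, 2.58], [-1.02, 4.17], [0.09, 2.62], [-3.14, 3.14]. Speed limits (rad/s): [2.57, 2.57, 3.14, 3.14, 3.14, 3.14].

### API

Orientations are given as a rotation vector (axis times angle).
In Python, from station import ctrl, eyes, job, nets gives the robot as it stands. The module is installed in compiled form; this text tells all that it offers.
- The arm moves only by the tool jog_arm, never from a script. Its argument "commands" is one flat list of numbers, 7 for each row, row after row: the shift along the tool's x, y, z each as a share of 0.06 m, from -1 to 1, then the turn, a rotation vector about the tool's x, y, z each as a share of 0.1 rad, from -1 to 1, then the finger opening in mm, from 0 to 85.4. In form: [x, y, z, ax, ay, az, grip, x, y, z, ax, ay, az, grip, ...]. A call has 1 to 20 rows; each row shifts and turns the commanded pose from where the row before left it, along the tool's axes as they then stand; what a row does not reach is not made up. A row lasts 1/8 s, in which the tool goes at most 62.5 mm and 10.7 degrees, less where a joint would pass 70% of its speed; a pose out of reach is approached as far as the arm can. A call with a number of a shift or a turn outside -1 to 1 is refused whole. A call with a gripper value outside its range is refused whole. The fingers move at their own pace and stop on an object; "newtons" is the grip in N (left out, the last holds). Time passes only in rows, so rows that do not move let the fingers close. It gives the time, the measured TCP pose, the force, the opening and the grip force at its end, in the units of the state.
- ctrl.get_obs(): the state, without advancing time (a new reading comes with each control period).
- eyes.get_image(name): name is "scene" or "top" or "wrist"; returns a dict with "image" (480x640x3 uint8, red, green, blue), "z_map" (480x640 float32, m along the optical axis (not along the pixel's ray), 0 where there is no reading), "K" (3x3 intrinsics, pixels), "cam_to_world" (4x4, takes a point from camera to world coordinates). Camera axes: x right, y up, looking along -z (the intrinsics and any distortion apply to the point x, -y, -z); pixel columns grow to the right and rows downward; lengths in m; the calibration is good to about 2 mm. A picture is of the moment at which its call begins.
- job.finish_job(): hands the job in; it is judged then, once.
Trained networks look in the newest picture that a camera, given by its name, has taken for a name from the list of things; names that differ only in an ending like _2 or _b are one class to them, and where a whole thing is asked for, a point or a joint stands for the part that bears it (a point fixed in the world has none). Each returns a list of dicts, best first, with "p" (0 to 1); they miss things now and then, are a little off and sometimes report something else, mostly with a low value. They report only what shows in the picture. A call takes as long as a camera call. They do not tell look-alikes from the thing itself.
- nets.silhouettes(camera, name): "mask" (480x640 bool, what is visible of it) and "bbox" ([left, top, right, bottom] in pixels, round what is visible of it).
The state is a dict: "t": time; "q": joint angles; "dq": joint speeds; "effort": joint torques, N m; "tool_pos": TCP position; "tool_rot": TCP orientation; "contact_force": force on the tool from outside, world axes, zero at the start; "wrist_torque": the same for the moment, N m; "opening": finger opening in m; "grip_force": force on a finger pad.
Only numpy, scipy, OpenCV 4.12 (cv2) and the standard library are available. Lean on these libraries where they do the work, as an engineer would, in place of code of your own. Each camera call takes 0.05 s, during which the arm holds its last target. There are 200 camera calls.

## Working session

There is one attempt and no reset: what is moved stays moved. The work goes in short steps, Python scripts to look and compute and a tool call to move; the robot and the scene stay as the last step left them, time stands still between calls to the robot, and variables do not carry over. Pictures are saved under pics/ and viewed, at most 10 in all, crops included, and the job is handed in when it is done.

Besides the shell and the picture viewer there is one more tool, called after ">>>" as a command line: name --argument value ..., lists and objects as JSON in quotes. jog_arm: Moves the arm, as the interface text tells. Shift numbers are shares of 0.06 m and turn numbers shares of 0.1 rad, none past 1 either way. Its arguments: {"type":"object","properties":{"commands":{"type":"array","items":{"type":"number"}},"newtons":{"type":"number"}},"required":["commands"]}

```bash
mkdir -p pics
cat > h.py <<'E'
import numpy as np, cv2
from station import ctrl, eyes, job, nets
from scipy.spatial.transform import Rotation as R
def pts(im,mask=None):
    z=im["z_map"];K=im["K"];m=(z>0) if mask is None else (mask&(z>0))
    v,u=np.nonzero(m);d=z[v,u]
    p=np.c_[(u-K[0,2])/K[0,0]*d,-(v-K[1,2])/K[1,1]*d,-d,np.ones(len(d))]
    return (im["cam_to_world"]@p.T).T[:,:3],u,v
def save(im,n): cv2.imwrite("pics/"+n,im["image"][:,:,::-1])
E
python3 - <<'E'
from h import *
print(ctrl.get_obs()); 
a=eyes.get_image("scene");b=eyes.get_image("top")
save(a,"s0.png");save(b,"t0.png")
print(a["cam_to_world"],b["cam_to_world"],a["K"],b["K"])
for c,im in(("scene",a),("top",b)):
  for n in["blank","block","tab_grip","ear_grip","swivel","tilt","shade","bench_pliers","small_screwdriver"]:
    for r in nets.silhouettes(c,n)[:3]:
      p,u,v=pts(im,r["mask"]); print(c,n,round(r["p"],2),r["bbox"],np.round(np.median(p,0),3) if len(p) else None)
E
```

```text
{'t': 0.0, 'q': array([ 1.19299186e+00,  5.33157912e-02,  1.61429082e+00,  5.33675822e-05,
        1.47599006e+00, -1.19023267e-01]), 'dq': array([ 0.00098816, -0.00015958,  0.00204769, -0.0006575 , -0.0004664 ,
        0.00087125]), 'effort': array([ 2.37904431e-03, -3.93692636e+01, -3.70177031e+01,  1.93712174e-05,
        7.07997009e-03, -2.25653429e-05]), 'tool_pos': array([0.15967757, 0.60353819, 0.19009046]), 'tool_rot': array([-4.05296800e-01, -3.11478902e+00,  3.03022589e-03]), 'contact_force': array([0.708924  , 0.48203723, 0.64479701]), 'wrist_torque': array([ 0.02414245, -0.00902955,  0.01756082]), 'grip_force': 0.0, 'opening': 0.08543637318670412}
[[-0.76578668  0.35178847 -0.53834527 -0.03567218]
 [-0.64304333 -0.42944846  0.63408935  1.06204169]
 [-0.00812623  0.83175651  0.55508114  0.721951  ]
 [ 0.          0.          0.          1.        ]] [[-0.02906418  0.99444414 -0.10117372  0.43619454]
 [-0.99955419 -0.02960617 -0.00385931  0.36464816]
 [-0.00683323  0.10101644  0.99486129  1.44213826]
 [ 0.          0.          0.          1.        ]] [[490.23371777   0.   
[... 935 characters left out ...]
81.7, 321.7] [0.443 0.72  0.005]
top blank 0.82 [253.8, 274.6, 282.5, 301.8] [0.487 0.493 0.005]
top blank 0.72 [318.9, 195.5, 345.2, 220.4] [0.681 0.33  0.011]
top block 0.52 [308.9, 275.3, 322.4, 288.4] [0.496 0.376 0.012]
top tab_grip 0.83 [315.4, 214.4, 371.1, 281.9] [0.572 0.321 0.164]
top ear_grip 0.65 [317.3, 216.0, 364.8, 279.4] [0.571 0.319 0.164]
top swivel 0.74 [258.0, 203.0, 373.3, 279.7] [0.586 0.332 0.16 ]
top tilt 0.87 [312.2, 213.4, 375.7, 282.0] [0.571 0.321 0.164]
top shade 0.56 [319.7, 214.3, 365.6, 282.9] [0.572 0.319 0.163]
top bench_pliers 0.91 [381.1, 265.2, 435.1, 300.7] [0.481 0.172 0.009]
top small_screwdriver 0.44 [465.2, 283.3, 494.0, 309.1] [ 0.453 -0.006  0.012]
```

Run:
```python
import cv2
a=cv2.imread("pics/s0.png")[170:440,190:490];cv2.imwrite("pics/s0c.png",cv2.resize(a,None,fx=2.2,fy=2.2))
a=cv2.imread("pics/t0.png")[170:330,130:450];cv2.imwrite("pics/t0c.png",cv2.resize(a,None,fx=2.5,fy=2.5))
```

```text
(no output)
```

View pics/s0c.png

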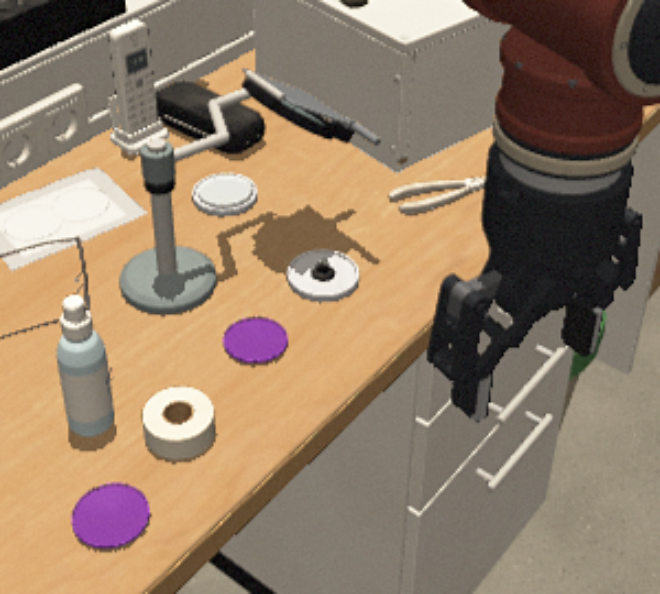

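View pics/t0c.png

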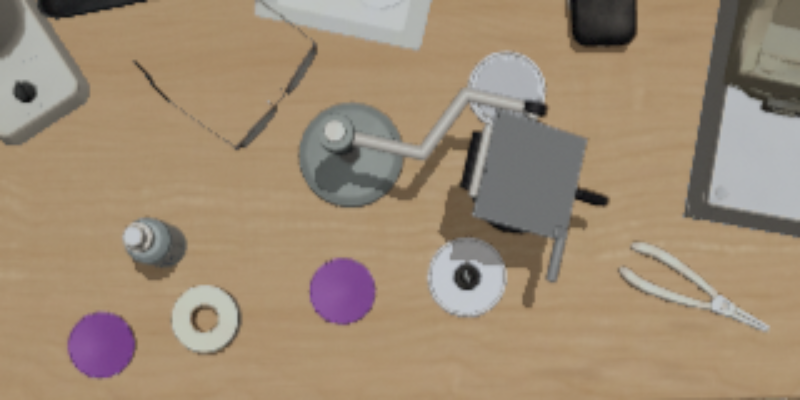

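The top crop shows that the clear blank is in the far rest, at (507,88) in the crop. The block is in the near rest at (467,277). The head droops between them, with its tab at (592,198) and its ear at (557,252). The swing is therefore anticlockwise. Next I'll measure the geometry.

```bash
cat >> h.py <<'E'
def plane(p):
    c=np.median(p,0);q=p
    for _ in range(6):
        c=q.mean(0);n=np.linalg.svd(q-c,full_matrices=False)[2][2];q=p[abs((p-c)@n)<.003]
    return c,n*np.sign(n[2]),q
def proj(im,P):
    T=np.linalg.inv(im["cam_to_world"]);q=T[:3,:3]@np.asarray(P)+T[:3,3]
    return im["K"][0,0]*q[0]/-q[2]+im["K"][0,2],-im["K"][1,1]*q[1]/-q[2]+im["K"][1,2]
E
python3 - <<'E'
from h import *
from scipy.optimize import least_squares
def circ(p):
    f=lambda a:np.hypot(*(p-a[:2]).T)-a[2]
    return least_squares(f,[*p.mean(0),.04],loss="soft_l1",f_scale=.002).x
for cam in("top","scene"):
    im=eyes.get_image(cam);p,u,v=pts(im);rgb=im["image"][v,u].astype(int)
    # pillar top / shaft
    near=np.hypot(p[:,0]-.62,p[:,1]-.44)<.12
    c=near&(p[:,2]>.165)&(p[:,2]<.185)&(p[:,1]>.42); print(cam,"pillar top",p[c].mean(0),c.sum())
    c=near&(p[:,2]>.03)&(p[:,2]<.135)&(np.hypot(p[:,0]-.62,p[:,1]-.44)<.06)
    if c.sum()>20: print(" shaft",circ(p[c,:2]),c.sum())
    # foot
    c=(np.hypot(p[:,0]-.62,p[:,1]-.44)<.09)&(p[:,2]>.004)&(p[:,2]<.03)
    print(" foot",p[c].mean(0),circ(p[c,:2]),c.sum(),np.median(p[c,2]))
    # shade: grey
    for n in("blank","block"):
        for r in nets.silhouettes(cam,n)[:3]:
            q,_,_=pts(im,r["mask"]);print(" ",n,r["p"],q.mean(0),(q.min(0)+q.max(0))/2,np.ptp(q,axis=0))
    # rim pts of far rest
    c=(np.hypot(p[:,0]-.68,p[:,1]-.33)<.06)&(p[:,2]>.004)&(p[:,2]<.02);q=p[c]
    print(" rest",(q.min(0)+q.max(0))/2,np.ptp(q,axis=0))
    r=nets.silhouettes(cam,"shade")[0]
    m=cv2.dilate(r["mask"].astype(np.uint8),np.ones((9,9)))>0
    q,uu,vv=pts(im,m);q=q[(q[:,2]>.08)]
    c0,n,inl=plane(q);print(" shade plane",c0,n,len(inl),len(q))
    cc=cv2.minAreaRect(inl[:,:2].astype(np.float32)*1000);print(cc,cv2.boxPoints(cc))
E
```

```text
top pillar top [0.61550836 0.48157345 0.16948073] 125
 shaft [-224.15474781 -135.25548364  262.56724715] 34
 foot [0.61351146 0.46799391 0.01339251] [0.6205793  0.47649241 0.04260264] 1329 0.014445681057956739
  blank 0.87 [0.44230461 0.72036235 0.00495603] [0.44231146 0.72121567 0.00417723] [0.063654   0.06430128 0.0231393 ]
  blank 0.75 [0.48636956 0.49219731 0.00495648] [0.48607427 0.49176313 0.00511753] [0.05702686 0.05732144 0.01960249]
  blank 0.71 [0.68166456 0.33074978 0.01141336] [0.67585243 0.33151193 0.01095702] [0.05327451 0.05940681 0.01921004]
  block 0.44 [0.49530706 0.37504951 0.01365877] [0.49537221 0.37478942 0.01570235] [0.02149261 0.02123614 0.02068858]
 rest [0.68692823 0.33003545 0.01184763] [0.10094758 0.11489474 0.01568341]
 shade plane [0.57117929 0.31997288 0.16473144] [-0.1334016  -0.54892343  0.82515882] 1536 2077
((557.2138671875, 326.0299377441406), (91.17193603515625, 127.18738555908203), 75.73998260498047) [[484.35077 297.51315]
 [607.6192  266.184  ]
 [630.07697 354.54672]
 [506.80853 385.8759 ]]
scene pillar top [0.6072863  0.48669605 0.16918349] 112
[... 175 characters left out ...]
697674 0.72204097 0.00639717] [0.44021299 0.72064744 0.00527043] [0.06941484 0.06633104 0.01111098]
  blank 0.57 [0.66957796 0.33461921 0.01268837] [0.67334607 0.33382755 0.01149287] [0.06958061 0.06413283 0.00877301]
  block 0.39 [0.49105037 0.37959079 0.01345384] [0.49398003 0.37542332 0.01555436] [0.03023565 0.03013685 0.01979065]
 rest [0.67931153 0.33010144 0.00994179] [0.11331413 0.09330596 0.01187516]
 shade plane [0.53906965 0.34078356 0.17141501] [-0.05052775 -0.59831835  0.79966374] 172 694
((541.5745849609375, 332.7325744628906), (117.08872985839844, 77.13025665283203), 59.388282775878906) [[478.57217 301.9851 ]
 [544.95337 262.70905]
 [604.577   363.48004]
 [538.1958  402.7561 ]]
```

Run:
```python
from h import *
im=eyes.get_image("top");K=im["K"];T=im["cam_to_world"]
p,u,v=pts(im);rgb=im["image"][v,u].astype(int)
def box(a,b,c,d,nm,dark):
    m=(u>=a)&(u<=b)&(v>=c)&(v<=d)&(p[:,2]>.06)
    m&=(rgb.max(1)<60) if dark else (rgb.min(1)>60)
    q=p[m];print(nm,m.sum());print(np.c_[u[m],v[m],np.round(q*1000)].astype(int)[::max(1,len(q)//25)])
box(360,374,243,254,"tab",True);box(347,357,260,284,"ear",False)
def topl(px,z):
    d=T[:3,:3]@np.array([(px[0]-K[0,2])/K[0,0],-(px[1]-K[1,2])/K[1,1],-1]);return T[:3,3]+d*(z-T[2,3])/d[2]
for c in [(332.8,205.2,.009),(316.8,280.6,.009),(264.8,223.2,.172),(270.8,232,.012)]:print(topl(c[:2],c[2]))
vis=cv2.resize(im["image"][190:300,240:390,::-1],None,fx=5,fy=5,interpolation=cv2.INTER_CUBIC)
th=np.linspace(0,2*np.pi,60)
for (x,y,z,r,col) in [(.682,.331,.009,.0375,(0,0,255)),(.682,.331,.012,.031,(0,255,255)),(.614,.479,.012,.05,(0,255,0)),(.614,.479,.172,.016,(255,0,0)),(.614,.479,.0,.05,(0,255,0))]:
    q=np.array([proj(im,(x+r*np.cos(t),y+r*np.sin(t),z)) for t in th])
    q=((q-[240,190]+.5)*5).astype(np.int32);cv2.polylines(vis,[q],True,col,1)
cv2.imwrite("pics/ov1.png",vis)
```

```text
tab 53
[[361 246 563 275 117]
 [363 246 563 271 120]
 [360 247 561 277 117]
 [362 247 561 273 118]
 [364 247 562 268 109]
 [366 247 561 264 112]
 [360 248 559 277 116]
 [362 248 559 273 119]
 [364 248 559 268 111]
 [366 248 559 264 113]
 [368 248 559 259 107]
 [370 248 560 254 102]
 [361 249 557 275 113]
 [363 249 557 270 110]
 [365 249 557 266 111]
 [367 249 557 261 108]
 [369 249 557 257 107]
 [371 249 557 252 102]
 [363 250 556 269  96]
 [365 250 555 266 110]
 [367 250 555 261 108]
 [369 250 556 256  98]
 [371 250 555 252 101]
 [366 251 554 262  93]
 [368 251 553 259 102]
 [370 251 553 254 104]
 [372 251 554 249  94]]
ear 132
[[347 260 531 308 148]
 [352 260 531 297 143]
 [347 261 529 308 149]
 [352 261 529 297 148]
 [347 262 527 308 147]
 [352 262 527 297 148]
 [347 263 525 308 150]
 [352 263 525 297 143]
 [348 264 523 306 148]
 [353 264 523 295 142]
 [353 265 521 295 140]
 [353 266 519 295 140]
 [353 267 516 295 142]
 [353 268 514 295 143]
 [353 269 512 295 144]
 [353 270 510 295 139]
 [354 271 508 293 142]
 [354 272 506 293 136]
 [354 273 504 293 140]
 [354 274 502 293 132]
 [349 276 498 304 138]
 [349 277 495 304 138]
 [349 278 493 304 141]
 [349 279 491 304 138]
 [349 280 489 304 139]
 [349 281 487 305 141]
 [351 282 485 300 141]]
[0.672947   0.33085569 0.009     ]
[0.4950377  0.37407219 0.009     ]
[0.61206936 0.4787958  0.172     ]
[0.61282229 0.47941708 0.012     ]
```

View pics/ov1.png

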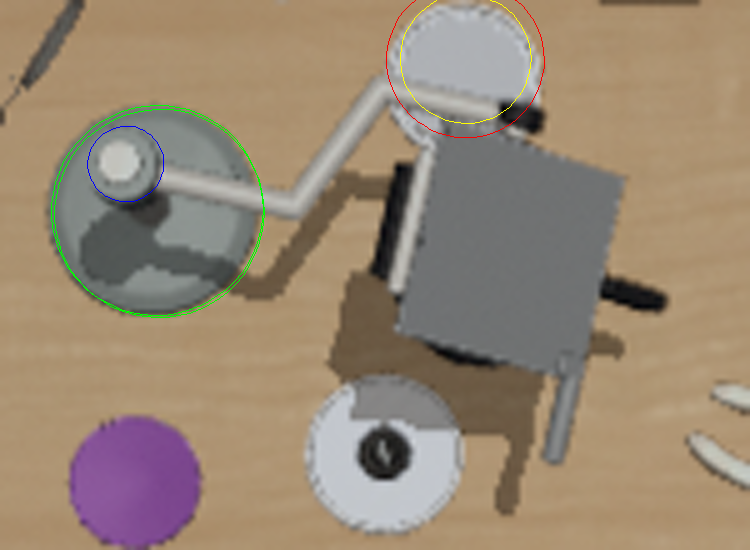

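The pillar overlay fits, at (.613,.479). The blank and its rest are about 9 mm nearer than drawn, which puts them at about (.673,.331). That is 160 mm from the pillar, as it should be. Next I'll check the height of the box on the right before choosing the tool tilt.

Run:
```python
from h import *
for c in("top","scene"):
    im=eyes.get_image(c);p,u,v=pts(im)
    m=(p[:,0]>.4)&(p[:,1]<.24)&(p[:,1]>-.2)&(p[:,2]>.03)&(p[:,2]<.5)
    print(c)
    for x0 in np.arange(.48,.95,.06):
        s=m&(p[:,0]>=x0)&(p[:,0]<x0+.06)
        if s.sum(): print(round(x0,2),"ymax",np.round(np.percentile(p[s,1],99),3),"zmax",np.round(np.percentile(p[s,2],[50,98]),3),s.sum())
    m=(p[:,0]>.8)&(p[:,1]>.1)&(p[:,1]<.5)&(p[:,2]>.03)
    if m.sum():print("back x",np.percentile(p[m,0],2),np.percentile(p[m,2],98))
o=ctrl.get_obs();print(R.from_rotvec(o["tool_rot"]).as_matrix().round(3))
```

```text
top
0.48 ymax 0.131 zmax [0.174 0.18 ] 2214
0.54 ymax 0.167 zmax [0.176 0.333] 5377
0.6 ymax 0.162 zmax [0.322 0.479] 8012
0.66 ymax 0.157 zmax [0.472 0.48 ] 9302
0.72 ymax 0.233 zmax [0.476 0.48 ] 7642
0.78 ymax 0.238 zmax [0.382 0.478] 1909
0.84 ymax 0.239 zmax [0.114 0.263] 1845
0.9 ymax 0.234 zmax [0.147 0.151] 38
back x 0.8045504263118632 0.34476143246844354
scene
0.48 ymax 0.161 zmax [0.116 0.487] 2161
0.54 ymax 0.172 zmax [0.178 0.491] 3055
0.6 ymax 0.166 zmax [0.319 0.485] 6770
0.66 ymax 0.161 zmax [0.39  0.484] 6155
0.72 ymax 0.229 zmax [0.348 0.492] 3092
0.78 ymax 0.233 zmax [0.353 0.493] 2565
0.84 ymax 0.236 zmax [0.111 0.377] 2366
0.9 ymax 0.236 zmax [0.351 0.496] 8517
back x 0.8189292266230384 0.5676516131334347
[[-0.967  0.256 -0.   ]
 [ 0.256  0.967  0.   ]
 [ 0.     0.    -1.   ]]
```

Run:
```python
from h import *
q1=ctrl.get_obs()["q"][0];P=[]
for c in("top","scene"):
    im=eyes.get_image(c);p,u,v=pts(im);P.append(p)
    if c=="scene": save(im,"s1.png")
p=np.vstack(P);Rz=R.from_euler("z",-q1).as_matrix();a=p@Rz.T
m=(a[:,0]>-.15)&(a[:,0]<.75)&(abs(a[:,1])<.22)&(a[:,2]>.17)&(p[:,1]>-.2)&(p[:,0]<.4)
a=a[m]
print("tcp arm frame",Rz@ctrl.get_obs()["tool_pos"])
for z in np.arange(.18,1.1,.06):
  for r in np.arange(-.1,.75,.1):
    s=a[(a[:,2]>=z)&(a[:,2]<z+.06)&(a[:,0]>=r)&(a[:,0]<r+.1)]
    if len(s)>15: print(f"z{z:.2f} r{r:.2f} lat {np.percentile(s[:,1],2):.3f} {np.percentile(s[:,1],98):.3f} n{len(s)}")
```

```text
tcp arm frame [0.62056399 0.07421555 0.19132342]
z0.18 r0.00 lat -0.099 0.022 n1278
z0.24 r0.00 lat -0.095 0.003 n1396
z0.24 r0.50 lat 0.052 0.082 n628
z0.24 r0.60 lat 0.065 0.096 n536
z0.30 r0.00 lat -0.069 -0.016 n205
z0.30 r0.50 lat 0.050 0.089 n656
z0.30 r0.60 lat 0.067 0.096 n2158
z0.36 r0.50 lat 0.040 0.105 n44
z0.36 r0.60 lat 0.035 0.113 n2874
z0.42 r0.50 lat 0.014 0.132 n156
z0.42 r0.60 lat 0.052 0.131 n3250
z0.48 r0.30 lat 0.109 0.119 n22
z0.48 r0.40 lat 0.113 0.131 n1095
z0.48 r0.50 lat 0.014 0.133 n4679
z0.48 r0.60 lat 0.006 0.141 n7272
z0.54 r0.30 lat 0.043 0.097 n67
z0.54 r0.40 lat 0.051 0.131 n4902
z0.54 r0.50 lat 0.017 0.131 n4705
z0.54 r0.60 lat 0.015 0.133 n3930
z0.60 r0.30 lat 0.045 0.089 n443
z0.60 r0.40 lat 0.069 0.083 n28
```

View pics/s1.png

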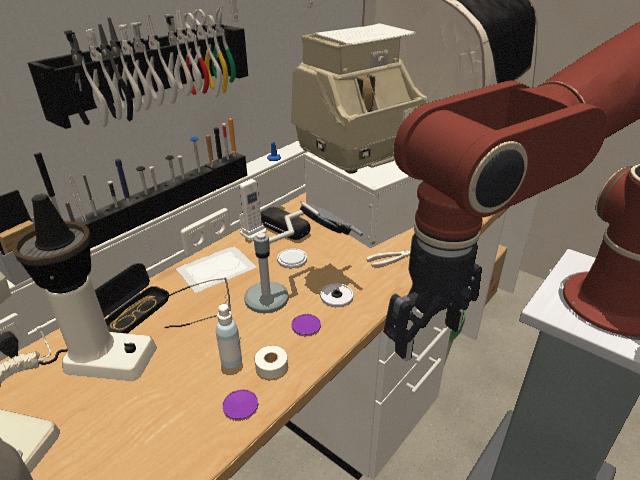

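View pics/t0.png

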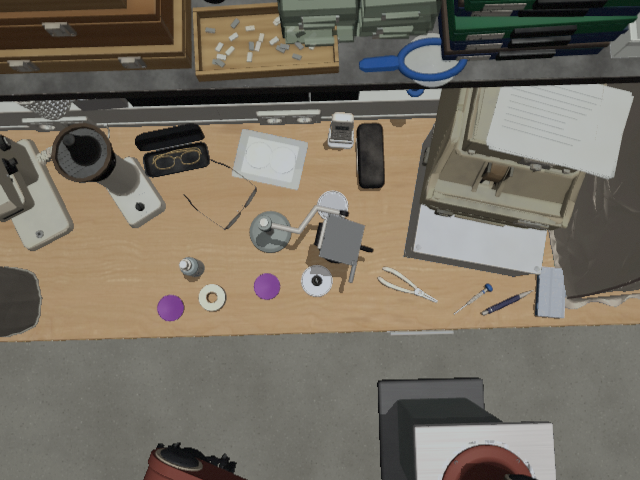

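The arm's wrist is symmetric about the tool, and the typewriter is a tall obstacle at y < ~.165. I'll therefore hold the tab with the tool vertical, swing the arm, then level in two grips.

```bash
cat > plan.py <<'E'
from h import *
from scipy.spatial.transform import Slerp
def down(yaz,pitch=0):  # tool down, y at azimuth yaz(rad); pitch: rotation about tool y
    y=np.array([np.cos(yaz),np.sin(yaz),0]);z=np.array([0,0,-1.]);x=np.cross(y,z)
    return R.from_matrix(np.c_[x,y,z])*R.from_rotvec([0,pitch,0])
def rows(poses,grip,start=None):
    """poses: list of (pos,R), one per row"""
    if start is None:
        o=ctrl.get_obs();start=(np.array(o["tool_pos"]),R.from_rotvec(o["tool_rot"]))
    p,r=start;out=[];mx=0
    for P,Q in poses:
        s=r.inv().apply(np.array(P)-p)/.06;t=(r.inv()*Q).as_rotvec()/.1
        v=np.round(np.r_[s,t],2);mx=max(mx,abs(v).max());v=np.clip(v,-1,1)
        p=p+r.apply(v[:3]*.06);r=r*R.from_rotvec(v[3:]*.1)
        out+=[*v,grip]
    print("max",mx,"n",len(poses));print("["+",".join(f"{x:g}" for x in out)+"]")
    return p,r
def lin(a,b,n):
    sl=Slerp([0,1],R.concatenate([a[1],b[1]]))
    return [(a[0]+(b[0]-a[0])*k/n,sl(k/n)) for k in range(1,n+1)]
def now():
    o=ctrl.get_obs();return np.array(o["tool_pos"]),R.from_rotvec(o["tool_rot"])
PIL=np.array([.613,.4793])
E
python3 - <<'E'
from plan import *
im=eyes.get_image("top");p,u,v=pts(im)
for z in(.2,.3,.36,.42):
    m=(p[:,0]>.55)&(p[:,0]<.8)&(p[:,1]<.3)&(p[:,2]>z);print(z,np.percentile(p[m,1],99.5),p[m,0].min())
a=now();d=np.radians(-14)
mid=(np.array([.25,.52,.30]),(a[1]*R.from_rotvec([0,0,.5])))
b=(np.array([.5577,.2576,.19]),down(d))
c=(np.array([.5577,.2576,.28]),down(d))
rows(lin(a,mid,5)+lin(mid,c,12)+lin(c,b,3),45)
E
```

```text
0.2 0.2972188787547777 0.5500440539205865
0.3 0.29741128011231127 0.5501019364088229
0.36 0.29779469146531945 0.5770630208658492
0.42 0.2981139197069151 0.6263074756929706
max 1.0 n 20
[-0.36,-0.19,-0.36,-0,-0,1,45,-0.38,-0.16,-0.36,0,-0,1,45,-0.4,-0.12,-0.37,-0,-0,1,45,-0.4,-0.08,-0.36,-0,0,1,45,-0.41,-0.04,-0.36,-0,-0,1,45,-0.56,0.03,0.03,0,-0,0.88,45,-0.55,0.08,0.02,-0,-0,0.88,45,-0.55,0.13,0.03,-0,-0,0.88,45,-0.54,0.17,0.03,-0,-0,0.88,45,-0.51,0.22,0.03,-0,-0,0.88,45,-0.5,0.27,0.02,-0,-0,0.88,45,-0.47,0.31,0.03,-0,-0,0.88,45,-0.44,0.35,0.03,-0,-0,0.88,45,-0.4,0.38,0.03,-0,-0,0.88,45,-0.38,0.42,0.03,-0,-0,0.88,45,-0.33,0.45,0.02,-0,-0,0.88,45,-0.3,0.48,0.03,-0,-0,0.88,45,0,0,0.5,-0,-0,0,45,0,0,0.5,-0,-0,0,45,0,0,0.5,-0,-0,0,45]
```

>>> jog_arm --commands '[-0.36, -0.19, -0.36, 0, 0, 1, 45, -0.38, -0.16, -0.36, 0, 0, 1, 45, -0.4, -0.12, -0.37, 0, 0, 1, 45, -0.4, -0.08, -0.36, 0, 0, 1, 45, -0.41, -0.04, -0.36, 0, 0, 1, 45, -0.56, 0.03, 0.03, 0, 0, 0.88, 45, -0.55, 0.08, 0.02, 0, 0, 0.88, 45, -0.55, 0.13, 0.03, 0, 0, 0.88, 45, -0.54, 0.17, 0.03, 0, 0, 0.88, 45, -0.51, 0.22, 0.03, 0, 0, 0.88, 45, -0.5, 0.27, 0.02, 0, 0, 0.88, 45, -0.47, 0.31, 0.03, 0, 0, 0.88, 45, -0.44, 0.35, 0.03, 0, 0, 0.88, 45, -0.4, 0.38, 0.03, 0, 0, 0.88, 45, -0.38, 0.42, 0.03, 0, 0, 0.88, 45, -0.33, 0.45, 0.02, 0, 0, 0.88, 45, -0.3, 0.48, 0.03, 0, 0, 0.88, 45, 0, 0, 0.5, 0, 0, 0, 45, 0, 0, 0.5, 0, 0, 0, 45, 0, 0, 0.5, 0, 0, 0, 45]'

```text
t: 4.2
tool_pos: [0.5577, 0.2572, 0.1892]
tool_rot: [2.476, 1.934, 0.0]
contact_force: [-0.5, -0.5, 0.4]
opening: 0.0451
grip_force: 0.0
```

Run:
```python
from plan import *
a=now();print(a[0],a[1].as_matrix().round(3))
im=eyes.get_image("wrist");s=eyes.get_image("scene")
b=cv2.resize(s["image"][150:330,200:440],None,fx=2,fy=2)
v=np.zeros((480,800,3),np.uint8);v[:360,:480]=b;v[:240,480:800]=cv2.resize(im["image"],(320,240))
cv2.imwrite("pics/w1.png",v[:360,:,::-1])
p,u,w=pts(im);rgb=im["image"][w,u]
m=(p[:,2]>.07)&(p[:,2]<.125)&(rgb.max(1)<70)&(np.hypot(p[:,0]-.558,p[:,1]-.258)<.04)
q=p[m];print(m.sum(),q.mean(0) if m.sum() else 0)
if m.sum()>20:
    c=q[:,:2].mean(0);V=np.linalg.svd(q[:,:2]-c,full_matrices=False)[2];print(V[0],np.percentile((q[:,:2]-c)@V.T,[2,98],axis=0))
```

```text
[0.55771576 0.25717994 0.18923897] [[ 0.242  0.97   0.   ]
 [ 0.97  -0.242  0.   ]
 [ 0.     0.    -1.   ]]
0 0
```

View pics/w1.png

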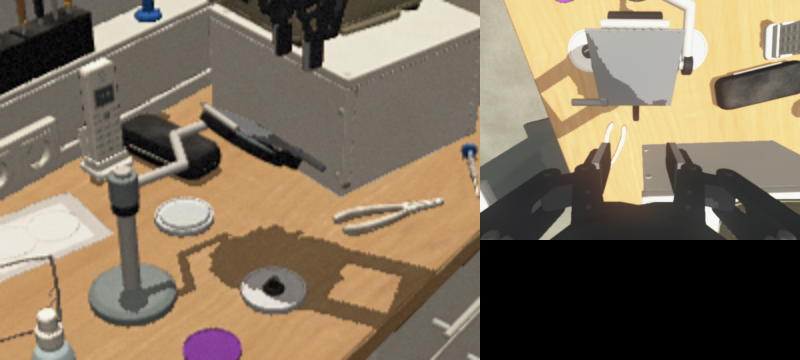

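The wrist view shows the tab at (636,113), centred between the fingertips. I'll descend and grip.

>>> jog_arm --commands '[0, 0, 0.4, 0, 0, 0, 45, 0, 0, 0.4, 0, 0, 0, 45, 0, 0, 0.4, 0, 0, 0, 45, 0, 0, 0.3, 0, 0, 0, 45, 0, 0, 0.18, 0, 0, 0, 45, 0, 0, 0, 0, 0, 0, 45]'

```text
t: 5.05
tool_pos: [0.5574, 0.2573, 0.0889]
tool_rot: [-2.475, -1.934, 0.001]
contact_force: [0.6, 0.8, 1.0]
opening: 0.0451
grip_force: 0.0
```

>>> jog_arm --commands '[0, 0, 0, 0, 0, 0, 5, 0, 0, 0, 0, 0, 0, 5, 0, 0, 0, 0, 0, 0, 5, 0, 0, 0, 0, 0, 0, 5, 0, 0, 0, 0, 0, 0, 5, 0, 0, 0, 0, 0, 0, 5]' --newtons 30

```text
t: 5.8
tool_pos: [0.5576, 0.2573, 0.0893]
tool_rot: [-2.475, -1.935, 0.0]
contact_force: [-0.3, -0.2, -0.4]
opening: 0.0047
grip_force: 0.0
```

The opening went down to 4.7 mm, so the grip missed the tab. I'll look.

Run:
```python
from plan import *
im=eyes.get_image("wrist");s=eyes.get_image("scene")
v=np.zeros((480,800,3),np.uint8);v[:,:400]=cv2.resize(s["image"][170:290,280:380],(400,480))
v[:300,400:]=cv2.resize(im["image"],(400,300))
cv2.imwrite("pics/w2.png",v[:,:,::-1])
```

```text
(no output)
```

View pics/w2.png

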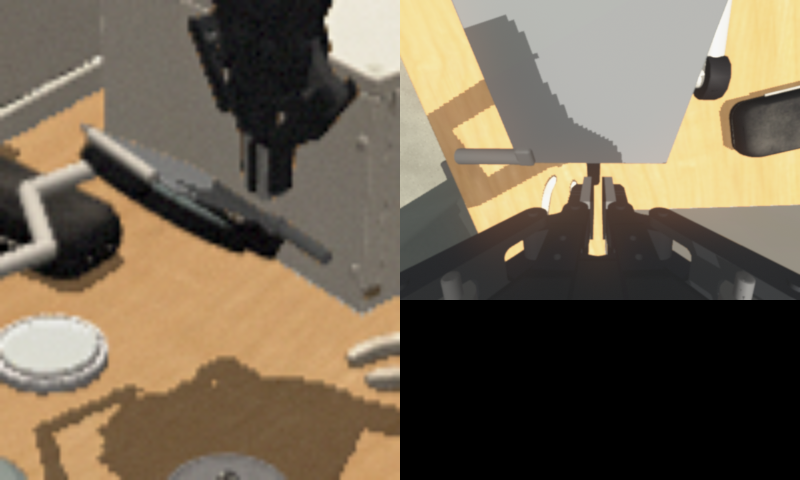

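Run:
```python
from plan import *
for c,(u0,v0,h,w) in {"wrist":(309,274,14,8),"scene":(280+275/4,170+245/4,6,8)}.items():
    im=eyes.get_image(c);p,u,v=pts(im);m=(abs(u-u0)<w)&(abs(v-v0)<h)
    rgb=im["image"][v,u]
    q=np.c_[u,v,(p*1000).round(),rgb][m].astype(int);print(c,im["cam_to_world"].round(3)[:3]);print(q[::max(1,len(q)//30)])
    T=proj(im,now()[0]);print("tcp px",T)
```

```text
wrist [[ 0.971  0.233  0.062  0.574]
 [-0.241  0.936  0.255  0.32 ]
 [ 0.001 -0.263  0.965  0.272]]
[[302 261 555 272 118  96  86  80]
 [315 261 561 270 118  96  86  80]
 [313 262 560 270 117  80  67  60]
 [311 263 559 270 118  75  60  52]
 [309 264 558 269 116  76  60  51]
 [307 265 557 269 116  76  60  52]
 [305 266 556 268 116  76  60  52]
 [303 267 554 268 114  77  60  52]
 [316 267 560 267 115  76  60  51]
 [314 268 559 267 116  77  60  52]
 [312 269 558 266 115  77  60  52]
 [310 270 557 265 113  78  61  52]
 [308 271 556 265 114  78  61  52]
 [306 272 555 264 112  78  60  51]
 [304 273 554 264 113  78  61  51]
 [302 274 553 264 111  78  60  50]
 [315 274 559 262 112  78  60  51]
 [313 275 558 262 112  78  61  51]
 [311 276 557 261 111  78  60  50]
 [309 277 556 261 111  78  60  51]
 [307 278 554 260 110  79  60  51]
 [305 279 553 260 109  79  61  51]
 [303 280 552 259 108  80  62  52]
 [316 280 558 257 107  79  60  50]
 [314 281 557 257 108  79  60  50]
 [312 282 556 257 108  79  61  51]
 [310 283 558 267 134  79  60  50]
 [308 284 557 268 136  81  62  52]
 [306 285 556 268 13
[... 784 characters left out ...]
345 231 553 268 100   7  10  14]
 [351 231 618 153  18 123 116 106]
 [341 232 650 154   2  91  74  48]
 [347 232 549 265  97  11   6   6]
 [353 232 607 159  22 122 116 103]
 [343 233 644 154   1 148 117  81]
 [349 233 623 155  10 105  97  90]
 [355 233 599 161  23 111 109  97]
 [345 234 636 155   2 146 114  79]
 [351 234 616 155  10 114 109 100]
 [341 235 642 165   1 207 160 109]
 [347 235 632 151  -2 184 141  95]
 [353 235 608 157  11 118 113 103]
 [343 236 635 165   0 209 163 111]
 [349 236 619 160   5 211 163 113]
 [355 236 600 158  11 116 109  99]
 [345 237 626 168   2 203 156 104]
 [351 237 615 156   1 197 156 114]]
tcp px (np.float64(345.96287711440925), np.float64(232.15115251516102))
```

Run:
```python
from plan import *
im=eyes.get_image("scene");t=now()[0];p,u,v=pts(im)
m=(np.hypot(p[:,0]-t[0],p[:,1]-t[1])<.035)&(p[:,2]>.05)
for vv in range(200,240):
    s=m&(v==vv)
    if s.sum(): print(vv,s.sum(),(p[s].mean(0)*1000).round(),u[s].min(),u[s].max())
a=cv2.imread("pics/s1.png");
class F(dict):pass
print("start tcp px",proj(im,[.1597,.6035,.190]))
```

```text
200 13 [555. 268. 183.] 339 351
201 13 [553. 270. 182.] 339 351
202 14 [551. 270. 180.] 339 358
203 13 [550. 270. 177.] 340 357
204 16 [544. 270. 177.] 340 358
205 12 [550. 270. 172.] 340 356
206 13 [550. 270. 170.] 340 354
207 14 [550. 268. 166.] 340 353
208 14 [552. 265. 161.] 340 353
209 14 [552. 265. 159.] 340 353
210 14 [552. 265. 156.] 340 353
211 14 [552. 265. 153.] 340 353
212 13 [553. 266. 151.] 340 352
213 13 [553. 265. 148.] 340 352
214 14 [555. 268. 145.] 332 352
215 14 [554. 269. 144.] 333 352
216 14 [554. 268. 141.] 335 352
217 12 [553. 269. 139.] 336 351
218 9 [552. 270. 137.] 338 350
219 5 [551. 271. 135.] 340 348
220 1 [549. 285. 139.] 342 342
221 1 [545. 287. 139.] 343 343
222 1 [568. 287. 128.] 335 335
223 1 [563. 291. 129.] 336 336
224 1 [557. 290. 128.] 338 338
225 4 [557. 276. 119.] 340 343
226 4 [554. 276. 117.] 341 344
227 5 [553. 272. 113.] 342 346
228 6 [552. 268. 108.] 343 348
229 8 [551. 265. 104.] 343 350
230 8 [551. 265. 102.] 343 350
231 8 [552. 267. 100.] 342 349
232 8 [552. 267.  97.] 342 349
233 5 [551. 266.  94.] 344 348
234 3 [551. 261.  88.] 346 348
start tcp px (np.float64(423.6862897129126), np.float64(369.1841627411867))
```

Run:
```python
from plan import *
print(ctrl.tcp_to_grasp,[a for a in dir(ctrl) if a[0]!='_'])
o=ctrl.get_obs();print(o["tool_pos"],o["q"])
im=eyes.get_image("top");p,u,v=pts(im);t=o["tool_pos"];m=(np.hypot(p[:,0]-t[0],p[:,1]-t[1])<.2)&(p[:,2]>.2);print(p[m].mean(0),p[m].max(0))
```

```text
-0.0187 ['MotionError', 'get_obs', 'tcp_to_grasp']
[0.55756512 0.25735993 0.08924779] [ 3.11322012e-01  1.09348792e-01  1.72823635e+00 -1.09726745e-05
  1.30410243e+00  5.55285879e-01]
[0.63852873 0.23588162 0.70624162] [0.75227611 0.42080574 0.95638439]
```

The depth data agree across cameras: the fingertips are really about 46 mm above the reported TCP (z≈.135, not .089), so the fingers closed above the tab. I'll open and go that much lower, watching the force.

>>> jog_arm --commands '[0, 0, 0, 0, 0, 0, 45, 0, 0, 0, 0, 0, 0, 45, 0, 0, 0, 0, 0, 0, 45, 0, 0, 0, 0, 0, 0, 45, 0, 0, 0.2, 0, 0, 0, 45, 0, 0, 0.2, 0, 0, 0, 45, 0, 0, 0, 0, 0, 0, 45]'

```text
t: 6.98
tool_pos: [0.556, 0.2568, 0.0628]
tool_rot: [-2.474, -1.934, 0.006]
contact_force: [0.6, -0.4, -0.1]
opening: 0.045
grip_force: 0.0
```

```bash
cat >> plan.py <<'E'
def tip():
    im=eyes.get_image("scene");t=now()[0];p,u,v=pts(im);rgb=im["image"][v,u]
    m=(np.hypot(p[:,0]-t[0],p[:,1]-t[1])<.05)&(p[:,2]>.05)&(p[:,2]<.3)&(rgb.max(1)<75)
    for vv in range(v[m].min(),v[m].max()+1,2):
        s=m&(v==vv)
        if s.sum(): print(vv,s.sum(),(np.median(p[s],0)*1000).round(),u[s].min(),u[s].max())
E
python3 -c "
from plan import *
print(now()[0]);tip()"
```

```text
[0.55598    0.25684106 0.06282662]
155 1 [575. 292. 295.] 332 332
157 4 [546. 274. 292.] 333 363
159 15 [555. 277. 287.] 332 364
161 22 [538. 284. 288.] 331 364
163 11 [566. 287. 278.] 331 364
165 22 [550. 287. 278.] 332 364
167 33 [535. 288. 275.] 332 364
169 34 [536. 286. 271.] 331 364
171 34 [535. 287. 266.] 331 364
173 34 [536. 287. 261.] 331 364
175 34 [535. 287. 257.] 331 364
177 32 [533. 290. 252.] 332 364
179 31 [534. 288. 247.] 332 363
181 31 [537. 287. 243.] 332 362
183 29 [536. 284. 238.] 333 361
185 26 [535. 276. 233.] 334 360
187 28 [550. 271. 218.] 333 360
189 29 [548. 271. 214.] 333 361
191 30 [547. 273. 212.] 331 361
193 28 [541. 275. 210.] 332 361
195 28 [541. 274. 204.] 331 361
197 27 [541. 272. 199.] 331 359
199 28 [551. 270. 189.] 331 359
201 28 [552. 264. 180.] 331 358
203 22 [580. 260. 160.] 331 357
205 23 [544. 264. 175.] 334 357
207 20 [538. 265. 173.] 334 357
209 15 [576. 261. 147.] 336 356
211 13 [576. 260. 141.] 337 353
213 15 [575. 263. 138.] 337 363
215 15 [575. 264. 132.] 337 356
217 17 [562. 276. 146.] 334 355
219 13 [550. 274. 145.] 338 356
221 12 [534. 279. 138.] 330 358
223 10 [524. 275. 131.] 333 358
225 14 [550. 275. 129.] 336 358
227 9 [550. 268. 113.] 342 358
229 7 [550. 270. 106.] 344 350
231 9 [551. 269. 101.] 342 353
233 5 [550. 267.  95.] 344 348
```

>>> jog_arm --commands '[0, 0, 0.2, 0, 0, 0, 45, 0, 0, 0.2, 0, 0, 0, 45, 0, 0, 0, 0, 0, 0, 45]'

```text
t: 7.4
tool_pos: [0.5562, 0.2569, 0.0393]
tool_rot: [-2.474, -1.934, 0.005]
contact_force: [-0.4, -0.1, -0.8]
opening: 0.0448
grip_force: 0.0
```

>>> jog_arm --commands '[0, 0, 0, 0, 0, 0, 5, 0, 0, 0, 0, 0, 0, 5, 0, 0, 0, 0, 0, 0, 5, 0, 0, 0, 0, 0, 0, 5, 0, 0, 0, 0, 0, 0, 5]' --newtons 30

```text
t: 8.02
tool_pos: [0.5578, 0.2575, 0.0418]
tool_rot: [2.475, 1.935, 0.001]
contact_force: [-1.3, -0.6, 2.6]
opening: 0.0093
grip_force: 32.8
```

Run:
```python
from plan import *
print(now()[0])
im=eyes.get_image("wrist");s=eyes.get_image("scene")
v=np.zeros((480,800,3),np.uint8);v[:,:400]=cv2.resize(s["image"][170:290,280:380],(400,480))
v[:300,400:]=cv2.resize(im["image"],(400,300))
cv2.imwrite("pics/w3.png",v[:,:,::-1])
```

```text
[0.55777555 0.2574867  0.0417882 ]
```

View pics/w3.png

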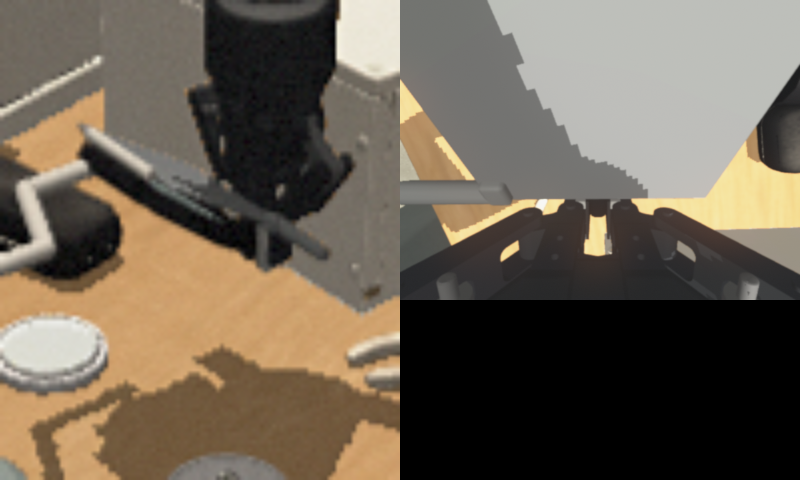

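The tab is gripped (9.3 mm opening, 33 N). Now the swing.

```bash
cat >> plan.py <<'E'
def swing(ang,n):
    p,r=now();out=[]
    for k in range(1,n+1):
        w=R.from_euler("z",ang*k/n);q=p.copy();q[:2]=PIL+w.apply(np.r_[p[:2]-PIL,0])[:2];out.append((q,w*r))
    return out
E
python3 - <<'E'
from plan import *
p,r=now();az=np.arctan2(*(p[:2]-PIL)[::-1]);t=np.arctan2(.332-PIL[1],.673-PIL[0]);print(np.degrees([az,t]),np.hypot(*(p[:2]-PIL)))
rows(swing(t-az,16),5)
E
```

```text
[-103.97622323  -67.83736096] 0.22859171234859246
max 0.4 n 16
[0,0.15,0,0,0,-0.39,5,0.01,0.15,0,0,0,-0.4,5,-0,0.15,0,0,0,-0.39,5,0,0.15,0,0,0,-0.4,5,0,0.15,0,0,0,-0.39,5,0.01,0.15,0,0,0,-0.4,5,0,0.15,0,0,0,-0.39,5,0,0.15,0,0,0,-0.39,5,0.01,0.15,0,0,0,-0.4,5,-0,0.15,0,0,0,-0.39,5,0,0.15,0,0,0,-0.4,5,0,0.15,0,0,0,-0.39,5,0.01,0.15,0,0,0,-0.39,5,0,0.15,0,0,0,-0.4,5,0,0.15,0,0,0,-0.39,5,0.01,0.15,0,0,0,-0.4,5]
```

>>> jog_arm --commands '[0, 0.15, 0, 0, 0, -0.39, 5, 0.01, 0.15, 0, 0, 0, -0.4, 5, 0, 0.15, 0, 0, 0, -0.39, 5, 0, 0.15, 0, 0, 0, -0.4, 5, 0, 0.15, 0, 0, 0, -0.39, 5, 0.01, 0.15, 0, 0, 0, -0.4, 5, 0, 0.15, 0, 0, 0, -0.39, 5, 0, 0.15, 0, 0, 0, -0.39, 5, 0.01, 0.15, 0, 0, 0, -0.4, 5, 0, 0.15, 0, 0, 0, -0.39, 5, 0, 0.15, 0, 0, 0, -0.4, 5, 0, 0.15, 0, 0, 0, -0.39, 5, 0.01, 0.15, 0, 0, 0, -0.39, 5, 0, 0.15, 0, 0, 0, -0.4, 5, 0, 0.15, 0, 0, 0, -0.39, 5, 0.01, 0.15, 0, 0, 0, -0.4, 5, 0, 0, 0, 0, 0, 0, 5]'

```text
t: 10.25
tool_pos: [0.6995, 0.2686, 0.0418]
tool_rot: [1.754, 2.607, 0.003]
contact_force: [-0.4, 4.4, 1.9]
opening: 0.0095
grip_force: 32.6
```

```bash
cat >> plan.py <<'E'
def shade(cam,im=None):
    im=im or eyes.get_image(cam)
    r=nets.silhouettes(cam,"shade")
    if not r: print("no shade");return
    q,_,_=pts(im,r[0]["mask"]);q=q[q[:,2]>.08]
    rgb=None
    c,n,i=plane(q);print(cam,"shade c",c.round(4),"n",n.round(3),len(i),len(q),"az",np.degrees(np.arctan2(n[1],n[0])).round(1),"tilt",np.arccos(n[2]).round(3))
E
python3 - <<'E'
from plan import *
p,r=now();print(p,np.degrees(np.arctan2(*(p[:2]-PIL)[::-1])),ctrl.get_obs()["contact_force"],ctrl.get_obs()["wrist_torque"])
im=eyes.get_image("top");shade("top",im)
im2=eyes.get_image("wrist");shade("wrist",im2)
v=np.zeros((360,800,3),np.uint8);v[:,:400]=cv2.resize(im["image"][190:300,240:390],(400,293))[:,:400].repeat(1,0) if 0 else cv2.resize(im["image"][170:305,250:400],(400,360))
v[:300,400:]=cv2.resize(im2["image"],(400,300))
cv2.imwrite("pics/w4.png",v[:,:,::-1])
E
```

```text
[0.69951544 0.26862535 0.04175034] -67.6740540910974 [-0.41303901  4.37400438  1.94188565] [0.46565924 0.08691066 0.06198516]
top shade c [0.6747 0.3375 0.1729] n [ 0.22  -0.538  0.814] 1067 1248 az -67.8 tilt 0.62
wrist shade c [0.6766 0.3163 0.1585] n [ 0.215 -0.518  0.828] 119218 120609 az -67.4 tilt 0.596
```

View pics/w4.png

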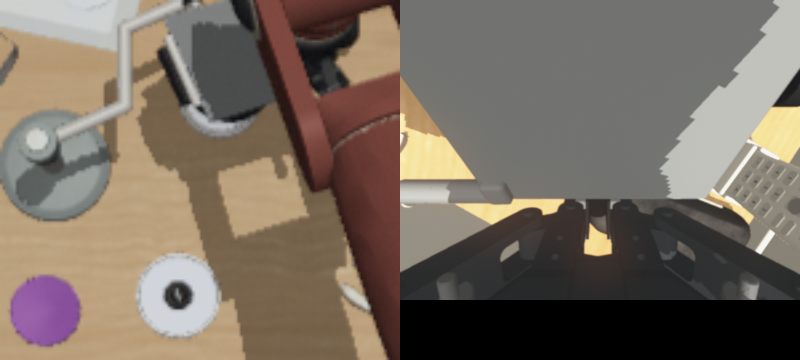

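The tab is gripped and the head is now swung over the far rest (view: shade at (210,60) over the rest, block undisturbed at (178,295)). Azimuth is −67.7°. Now I'll level in small steps, checking the force first.

```bash
cat >> plan.py <<'E'
AZ=np.radians(-67.7);DIR=np.array([np.cos(AZ),np.sin(AZ),0]);LENS=np.r_[PIL,.15]+.16*DIR
def level(ang,n,st=None):
    p,r=st or now();ax=np.cross(DIR,[0,0,1]);out=[]
    for k in range(1,n+1):
        w=R.from_rotvec(ax*ang*k/n);out.append((LENS+w.apply(p-LENS),w*r))
    return out
E
python3 -c "
from plan import *
rows(level(.15,4),5)"
```

```text
max 0.38 n 4
[-0.07,0,-0.04,-0,-0.37,-0,5,-0.06,0,-0.05,-0,-0.38,-0,5,-0.07,0,-0.04,-0,-0.37,-0,5,-0.07,0,-0.04,-0,-0.38,-0,5]
```

>>> jog_arm --commands '[-0.07, 0, -0.04, 0, -0.37, 0, 5, -0.06, 0, -0.05, 0, -0.38, 0, 5, -0.07, 0, -0.04, 0, -0.37, 0, 5, -0.07, 0, -0.04, 0, -0.38, 0, 5, 0, 0, 0, 0, 0, 0, 5]'

```text
t: 11.08
tool_pos: [0.7043, 0.2542, 0.053]
tool_rot: [1.682, 2.503, -0.124]
contact_force: [-1.8, 5.5, 4.5]
opening: 0.0091
grip_force: 33.1
```

Run:
```python
from plan import *
o=ctrl.get_obs();print(o["contact_force"],o["wrist_torque"],now()[1].as_matrix().round(3)[:,2])
shade("wrist");shade("top");tip()
```

```text
[-1.79475818  5.46266435  4.54014579] [ 1.00536589  0.40991541 -0.03098693] [ 0.057 -0.137 -0.989]
wrist shade c [0.6759 0.317  0.1606] n [ 0.168 -0.404  0.899] 116704 118099 az -67.5 tilt 0.453
top shade c [0.6641 0.3381 0.1727] n [ 0.18  -0.412  0.893] 709 873 az -66.4 tilt 0.466
143 1 [659. 270. 295.] 309 309
149 1 [663. 266. 278.] 309 309
151 3 [670. 256. 267.] 308 310
153 5 [663. 264. 267.] 306 310
155 3 [660. 273. 265.] 307 310
157 2 [661. 273. 261.] 306 310
159 1 [660. 267. 254.] 310 310
161 2 [661. 265. 248.] 310 311
163 2 [660. 265. 243.] 310 311
165 3 [660. 267. 239.] 309 311
167 2 [661. 265. 233.] 310 311
169 2 [659. 267. 229.] 310 311
171 2 [661. 264. 222.] 310 311
173 5 [660. 269. 217.] 281 312
175 8 [663. 274. 212.] 281 312
177 19 [671. 278. 207.] 281 313
179 33 [690. 285. 200.] 280 313
181 31 [691. 286. 196.] 281 313
183 32 [691. 285. 191.] 281 313
185 30 [694. 284. 184.] 281 314
187 29 [696. 283. 177.] 281 313
189 27 [698. 283. 171.] 281 307
191 25 [702. 281. 162.] 281 306
193 27 [702. 282. 156.] 281 312
195 29 [702. 280. 149.] 282 311
197 27 [703. 276. 145.] 284 312
199 24 [686. 273. 144.] 288 312
201 6 [675. 270. 138.] 302 307
205 14 [689. 274. 124.] 292 307
207 1 [686. 253. 111.] 307 307
213 4 [696. 272.  98.] 296 303
```

The force is low and the shade tilt went from .60 to .455, so the tool-length reading is confirmed. The grip is rigid relative to the head, so I'll go straight to level.

```bash
python3 -c "
from plan import *
rows(level(.46,12),5)"
```

```text
max 0.39 n 12
[-0.07,0,-0.04,-0,-0.38,-0,5,-0.07,0,-0.05,-0,-0.39,-0,5,-0.06,0,-0.04,-0,-0.38,-0,5,-0.07,0,-0.05,-0,-0.38,-0,5,-0.07,0,-0.04,-0,-0.39,0,5,-0.07,0,-0.05,-0.01,-0.38,0,5,-0.07,0,-0.04,0,-0.38,-0,5,-0.07,0,-0.05,0,-0.39,-0,5,-0.06,0,-0.04,0,-0.38,-0,5,-0.07,0,-0.05,0,-0.38,-0,5,-0.07,0,-0.04,-0,-0.39,-0,5,-0.07,0,-0.04,-0,-0.38,-0,5]
```

>>> jog_arm --commands '[-0.07, 0, -0.04, 0, -0.38, 0, 5, -0.07, 0, -0.05, 0, -0.39, 0, 5, -0.06, 0, -0.04, 0, -0.38, 0, 5, -0.07, 0, -0.05, 0, -0.38, 0, 5, -0.07, 0, -0.04, 0, -0.39, 0, 5, -0.07, 0, -0.05, 0, -0.38, 0, 5, -0.07, 0, -0.04, 0, -0.38, 0, 5, -0.07, 0, -0.05, 0, -0.39, 0, 5, -0.06, 0, -0.04, 0, -0.38, 0, 5, -0.07, 0, -0.05, 0, -0.38, 0, 5, -0.07, 0, -0.04, 0, -0.39, 0, 5, -0.07, 0, -0.04, 0, -0.38, 0, 5, 0, 0, 0, 0, 0, 0, 5]'

```text
t: 12.95
tool_pos: [0.7171, 0.2225, 0.0983]
tool_rot: [1.449, 2.159, -0.455]
contact_force: [-2.4, 8.0, 2.4]
opening: 0.0091
grip_force: 33.3
```

Run:
```python
from plan import *
o=ctrl.get_obs();print(o["tool_pos"],o["contact_force"],o["wrist_torque"],now()[1].as_matrix().round(3)[:,2])
im=eyes.get_image("wrist");shade("wrist",im)
p,u,v=pts(im);d=p-LENS;s=d@DIR;L=d@np.cross([0,0,1],DIR)
m=(abs(L)<.012)&(s>.045)&(s<.11)&(p[:,2]>.1)&(p[:,2]<.19)
for a in np.arange(.045,.11,.005):
    k=m&(s>=a)&(s<a+.005)
    if k.sum()>5: print(round(a,3),k.sum(),np.percentile(p[k,2],[10,50,90]).round(4),np.percentile(L[k],[5,95]).round(4))
```

```text
[0.71711475 0.22245892 0.09825581] [-2.44353965  8.03510462  2.35447259] [ 1.25740524  0.48608531 -0.05660511] [ 0.216 -0.529 -0.821]
wrist shade c [0.6741 0.3205 0.1662] n [ 0.013 -0.026  1.   ] 103173 104721 az -62.3 tilt 0.029
0.045 907 [0.1645 0.1651 0.1864] [-0.0103  0.01  ]
0.05 515 [0.1692 0.1712 0.1803] [-0.0112  0.0112]
0.055 794 [0.1618 0.1652 0.1688] [-0.0113  0.0116]
0.06 257 [0.1583 0.1604 0.166 ] [-0.0116  0.0088]
0.065 487 [0.1564 0.1593 0.1701] [-0.0089  0.0058]
0.07 605 [0.1531 0.167  0.1757] [-0.0091  0.006 ]
0.075 417 [0.1516 0.1629 0.1695] [-0.0079  0.0048]
0.08 302 [0.1513 0.1554 0.1677] [-0.0076  0.0045]
0.085 152 [0.1501 0.1513 0.1598] [-0.0062  0.0032]
0.09 103 [0.1497 0.1507 0.1516] [-0.0062  0.0032]
```

The tab top sits about 8 mm low and the shade plane implies it was about .06 open, so the head still droops by ~.09. I'll add .09, release and back off to measure.

```bash
python3 -c "
from plan import *
e=rows(level(.088,3),5)"
```

```text
max 0.3 n 3
[-0.05,0,-0.03,-0,-0.29,0,5,-0.06,0,-0.04,-0,-0.3,0,5,-0.05,0,-0.03,-0,-0.29,0,5]
```

>>> jog_arm --commands '[-0.05, 0, -0.03, 0, -0.29, 0, 5, -0.06, 0, -0.04, 0, -0.3, 0, 5, -0.05, 0, -0.03, 0, -0.29, 0, 5, 0, 0, 0, 0, 0, 0, 5, 0, 0, 0, 0, 0, 0, 30, 0, 0, 0, 0, 0, 0, 30, 0, 0, 0, 0, 0, 0, 30, 0, 0, 0, 0, 0, 0, 30, 0, 0, -0.3, 0, 0, 0, 30, 0, 0, -0.4, 0, 0, 0, 30, 0, 0, -0.5, 0, 0, 0, 30, 0, 0, -0.5, 0, 0, 0, 30]'

```text
t: 14.55
tool_pos: [0.6943, 0.28, 0.1908]
tool_rot: [1.403, 2.087, -0.507]
contact_force: [1.0, 0.0, 0.6]
opening: 0.0299
grip_force: 0.0
```

```bash
cat >> plan.py <<'E'
def tab(im):
    p,u,v=pts(im);rgb=im["image"][v,u].max(1);d=p-LENS;s=d@DIR;L=d@np.cross([0,0,1],DIR)
    m=(abs(L)<.012)&(s>.045)&(s<.11)&(p[:,2]>.1)&(p[:,2]<.175)
    for a in np.arange(.045,.11,.005):
        k=m&(s>=a)&(s<a+.005)
        if k.sum()>5: print(round(a,3),k.sum(),np.percentile(p[k,2],[10,50,90]).round(4),np.percentile(L[k],[5,95]).round(4))
    k=m&(s>.066)&(s<.094)
    if k.sum()>9:
        f=np.polyfit(s[k],p[k,2],1);g=abs(np.polyval(f,s[k])-p[k,2])<.003;print("slope",np.polyfit(s[k][g],p[k,2][g],1),g.sum())
E
python3 - <<'E'
from plan import *
o=ctrl.get_obs();print(o["tool_pos"],o["contact_force"],now()[1].as_matrix().round(3)[:,2])
for c in("wrist","top","scene"):
    im=eyes.get_image(c);shade(c,im);tab(im)
    if c!="wrist": 
        b=nets.silhouettes(c,"tab_grip"); print([ (x["p"],x["bbox"]) for x in b][:2])
E
```

```text
[0.69429327 0.28001972 0.19080345] [1.02452184 0.01593067 0.57022282] [ 0.245 -0.594 -0.766]
wrist shade c [0.6651 0.3462 0.1661] n [-0.014  0.037  0.999] 48796 49615 az 110.9 tilt 0.039
0.045 130 [0.1681 0.1686 0.1691] [-0.0102  0.0108]
0.06 65 [0.1577 0.1584 0.159 ] [-0.005   0.0026]
0.065 73 [0.1572 0.1585 0.1591] [-0.0063  0.0027]
0.07 83 [0.1569 0.1584 0.159 ] [-0.0057  0.0033]
0.075 67 [0.1572 0.1584 0.1588] [-0.0059  0.0033]
0.08 70 [0.1569 0.1584 0.1589] [-0.0053  0.0032]
0.085 60 [0.1573 0.1581 0.159 ] [-0.0055  0.0029]
0.09 47 [0.1568 0.1582 0.1589] [-0.0061  0.0023]
slope [-0.00656879  0.15865446] 384
top shade c [0.6828 0.307  0.1761] n [-0.173 -0.925  0.337] 74 842 az -100.6 tilt 1.227
0.045 16 [0.1652 0.1672 0.1692] [-0.01    0.0094]
0.05 14 [0.1505 0.154  0.1562] [-0.0035  0.0081]
0.055 16 [0.1516 0.1544 0.1579] [-0.0052  0.0069]
0.06 15 [0.1524 0.1559 0.1593] [-0.0034  0.0066]
0.065 13 [0.1522 0.157  0.1611] [-0.0024  0.0055]
0.07 13 [0.1523 0.1573 0.1626] [-0.0029  0.0055]
0.075 12 [0.1538 0.158  0.161 ] [-0.0038  0.0058]
0.08 12 [0.1523 0.156  0.1609] [-0.0031  0.0051]
0.085 14 [0.1531 0.158  0.1616] [-0.0032  0.0057]
0.09 11 [0.1527 0.1576 0.1608] [-0.0031  0.0049]
slope [0.03337163 0.15438095] 38
[(0.75, [314.3, 164.9, 375.7, 220.7])]
scene shade c [0.6668 0.3368 0.1676] n [-0.015  0.04   0.999] 950 1024 az 110.0 tilt 0.043
0.075 7 [0.1543 0.1587 0.1599] [-0.0068  0.0004]
0.085 8 [0.1484 0.1554 0.1591] [-0.0058  0.0008]
slope [-0.16472299  0.17127974] 18
[(0.88, [262.1, 187.0, 325.4, 223.2])]
```

The tab top is level (slope 0.007 rad at z .158), and the shade is at ~.04. Now the ear: I'll measure it and plan a two-stage rigid-grip fold.

```bash
cat >> plan.py <<'E'
HY=np.cross([0,0,1],-DIR);HINGE=LENS-.052*DIR+np.array([0,0,.012])
def ear(cam="scene",im=None):
    im=im or eyes.get_image(cam);p,u,v=pts(im);d=p-HINGE;s=d@DIR;y=d@HY;z=d[:,2]
    m=(y>.054)&(y<.08)&(np.hypot(s,z)<.13)&(np.hypot(s,z)>.07)&(z>-.03)
    rgb=im["image"][v,u].astype(int);m&=(rgb.max(1)>45)&(np.ptp(rgb,axis=1)<25)
    q=np.c_[s,y,z][m]
    if len(q): print(cam,"ear s,y,z med",np.median(q,0).round(4),"n",len(q),"top",np.percentile(q[:,2],95).round(4),"s5-95",np.percentile(q[:,0],[5,95]).round(4),"ang",np.arctan2(np.median(q[:,2]),np.median(q[:,0])).round(3))
def eargrip(phi,lean,back=0,y=.067,ext=.058):
    bar=HINGE+.097*(np.cos(phi)*DIR+np.sin(phi)*np.array([0,0,1]))+y*HY
    r=R.from_rotvec(np.cross(DIR,[0,0,1])*lean)*down(AZ)
    return bar+r.apply([0,0,ext-back]),r
E
python3 - <<'E'
from plan import *
for c in("scene","top","wrist"): ear(c)
a=now();up=(a[0]+[0,0,.10],R.from_rotvec(np.cross(DIR,[0,0,1])*-.3)*a[1])
b=eargrip(.04,0,back=.09);print(b[0])
rows(lin(a,up,4)+lin(up,b,16),45)
E
```

```text
scene ear s,y,z med [0.089  0.0654 0.0088] n 47 top 0.1289 s5-95 [0.011  0.0926] ang 0.099
top ear s,y,z med [0.0932 0.0632 0.0094] n 67 top 0.1275 s5-95 [0.0128 0.0987] ang 0.101
wrist ear s,y,z med [0.0902 0.06   0.0097] n 1642 top 0.1069 s5-95 [0.0262 0.0949] ang 0.107
[0.62877002 0.26428023 0.19787897]
max 0.97 n 20
[-0.27,-0,-0.32,0,0.75,-0,45,-0.24,-0,-0.34,0,0.75,-0,45,-0.22,-0,-0.35,0,0.75,-0.01,45,-0.19,-0,-0.37,0,0.75,0,45,0.05,-0.07,0.08,0.2,0.2,0.97,45,0.04,-0.07,0.08,0.19,0.19,0.96,45,0.03,-0.07,0.08,0.2,0.2,0.97,45,0.02,-0.08,0.09,0.19,0.2,0.97,45,0.02,-0.07,0.09,0.19,0.19,0.96,45,0,-0.07,0.09,0.2,0.2,0.97,45,-0,-0.08,0.09,0.19,0.2,0.97,45,-0.01,-0.06,0.09,0.19,0.19,0.96,45,-0.03,-0.07,0.1,0.2,0.2,0.97,45,-0.02,-0.06,0.09,0.19,0.2,0.97,45,-0.04,-0.06,0.1,0.2,0.19,0.96,45,-0.04,-0.05,0.09,0.19,0.2,0.97,45,-0.05,-0.04,0.1,0.19,0.2,0.96,45,-0.06,-0.04,0.09,0.2,0.19,0.97,45,-0.06,-0.03,0.09,0.19,0.2,0.97,45,-0.06,-0.02,0.1,0.2,0.2,0.96,45]
```

>>> jog_arm --commands '[-0.27, 0, -0.32, 0, 0.75, 0, 45, -0.24, 0, -0.34, 0, 0.75, 0, 45, -0.22, 0, -0.35, 0, 0.75, 0, 45, -0.19, 0, -0.37, 0, 0.75, 0, 45, 0.05, -0.07, 0.08, 0.2, 0.2, 0.97, 45, 0.04, -0.07, 0.08, 0.19, 0.19, 0.96, 45, 0.03, -0.07, 0.08, 0.2, 0.2, 0.97, 45, 0.02, -0.08, 0.09, 0.19, 0.2, 0.97, 45, 0.02, -0.07, 0.09, 0.19, 0.19, 0.96, 45, 0, -0.07, 0.09, 0.2, 0.2, 0.97, 45, 0, -0.08, 0.09, 0.19, 0.2, 0.97, 45, -0.01, -0.06, 0.09, 0.19, 0.19, 0.96, 45, -0.03, -0.07, 0.1, 0.2, 0.2, 0.97, 45, -0.02, -0.06, 0.09, 0.19, 0.2, 0.97, 45, -0.04, -0.06, 0.1, 0.2, 0.19, 0.96, 45, -0.04, -0.05, 0.09, 0.19, 0.2, 0.97, 45, -0.05, -0.04, 0.1, 0.19, 0.2, 0.96, 45, -0.06, -0.04, 0.09, 0.2, 0.19, 0.97, 45, -0.06, -0.03, 0.09, 0.19, 0.2, 0.97, 45, -0.06, -0.02, 0.1, 0.2, 0.2, 0.96, 45]'

```text
t: 17.6
tool_pos: [0.6289, 0.2648, 0.1982]
tool_rot: [-3.082, -0.602, -0.004]
contact_force: [-0.1, 0.4, 0.2]
opening: 0.0447
grip_force: 0.0
```

Run:
```python
from plan import *
a=now();print(a[0],a[1].as_matrix().round(3),ctrl.get_obs()["contact_force"])
im=eyes.get_image("wrist");ear("wrist",im);tab(im);print(im["cam_to_world"].round(3)[:3,3])
b=eargrip(.05,0);print(b[0]);rows(lin(a,b,6),45)
p,u,v=pts(im);d=p-HINGE;s=d@DIR;y=d@HY;z=d[:,2]
for yy in(.055,.06,.065,.07,.075,.08,.085):
    m=(y>yy)&(y<yy+.005)&(s>.07)&(s<.12)&(z>-.012)&(z<.02)
    if m.sum():print(yy,m.sum(),np.percentile(s[m],[3,97]).round(4),np.percentile(z[m],[3,50,97]).round(4))
```

```text
[0.62893437 0.26477525 0.19822544] [[ 0.926  0.376  0.002]
 [ 0.376 -0.926  0.002]
 [ 0.003 -0.001 -1.   ]] [-0.08635768  0.41089401  0.17270869]
wrist ear s,y,z med [0.0755 0.0603 0.0926] n 1945 top 0.1063 s5-95 [0.0641 0.0978] ang 0.887
0.045 318 [0.1551 0.1684 0.1694] [-0.0106  0.0106]
0.05 216 [0.1538 0.1547 0.1556] [-0.0073  0.0047]
0.055 196 [0.1536 0.1547 0.1555] [-0.0073  0.0047]
0.06 166 [0.1541 0.1574 0.159 ] [-0.0061  0.0031]
0.065 157 [0.1566 0.1583 0.1593] [-0.0056  0.0035]
0.07 157 [0.1566 0.1581 0.1593] [-0.0061  0.003 ]
0.075 150 [0.1567 0.1582 0.1595] [-0.0058  0.0032]
0.08 157 [0.1565 0.158  0.1589] [-0.0061  0.0034]
0.085 157 [0.1568 0.1582 0.1591] [-0.0057  0.003 ]
0.09 143 [0.1564 0.1579 0.1587] [-0.0056  0.0029]
0.095 22 [0.1556 0.1571 0.158 ] [-0.005   0.0017]
slope [-0.01279857  0.1590489 ] 857
[0.69  0.288 0.381]
[0.62875346 0.2643206  0.10884798]
max 0.25 n 6
[0.02,-0,0.23,-0,0.01,-0.03,45,-0,-0,0.25,-0.01,-0,-0.01,45,-0.01,-0,0.25,0,-0,-0,45,0,-0,0.25,-0,-0.01,-0.01,45,0,0,0.24,-0,-0,-0,45,0,0,0.25,-0,-0.01,-0.01,45]
0.055 141 [0.0907 0.1002] [0.0055 0.009  0.0105]
0.06 134 [0.0906 0.1002] [0.0059 0.0088 0.0106]
0.065 138 [0.0906 0.1002] [0.0053 0.0089 0.0106]
0.07 134 [0.0905 0.1002] [0.0055 0.0088 0.0108]
0.075 124 [0.0905 0.0995] [0.0058 0.0091 0.0109]
0.08 72 [0.0905 0.0995] [0.0061 0.0091 0.0105]
```

The ear bar is measured at s=95.4 mm, 5.5 mm above the hinge (≈.057 rad). I'll descend and grip with the bar centred.

>>> jog_arm --commands '[0.02, 0.02, 0.25, 0, 0, -0.03, 45, 0, 0, 0.25, 0, 0, 0, 45, 0, 0, 0.25, 0, 0, 0, 45, 0, 0, 0.25, 0, 0, 0, 45, 0, 0, 0.25, 0, 0, 0, 45, 0, 0, 0.24, 0, 0, 0, 45, 0, 0, 0, 0, 0, 0, 45]'

```text
t: 18.52
tool_pos: [0.6296, 0.2644, 0.1071]
tool_rot: [-3.08, -0.612, 0.002]
contact_force: [-1.0, -0.6, 0.6]
opening: 0.0451
grip_force: 0.0
```

>>> jog_arm --commands '[0, 0, 0, 0, 0, 0, 5, 0, 0, 0, 0, 0, 0, 5, 0, 0, 0, 0, 0, 0, 5, 0, 0, 0, 0, 0, 0, 5, 0, 0, 0, 0, 0, 0, 5]' --newtons 25

```text
t: 19.15
tool_pos: [0.6308, 0.2685, 0.1105]
tool_rot: [-3.074, -0.612, -0.008]
contact_force: [-1.1, 8.8, -0.7]
opening: 0.0087
grip_force: 25.8
```

```bash
cat >> plan.py <<'E'
HINGE=HINGE-.0015*DIR
def fold(ang,n,st=None):
    p,r=st or now();ax=np.cross(DIR,[0,0,1]);out=[]
    for k in range(1,n+1):
        w=R.from_rotvec(ax*ang*k/n);out.append((HINGE+w.apply(p-HINGE),w*r))
    return out
E
python3 - <<'E'
from plan import *
o=ctrl.get_obs();print(o["tool_pos"],o["contact_force"],o["wrist_torque"])
im=eyes.get_image("wrist");tab(im)
rows(fold(.75,18),5)
E
```

```text
[0.63083024 0.26849082 0.11053267] [-1.05779911  8.81875775 -0.71644453] [ 1.43612118  0.08613691 -0.05450103]
0.045 912 [0.155  0.1685 0.1694] [-0.0104  0.0107]
0.05 546 [0.1537 0.1547 0.1556] [-0.007   0.0057]
0.055 534 [0.1537 0.1547 0.1555] [-0.007   0.0054]
0.06 449 [0.1541 0.1576 0.159 ] [-0.0053  0.0037]
0.065 403 [0.1566 0.1582 0.1592] [-0.0053  0.0037]
0.07 411 [0.1567 0.1582 0.1593] [-0.0053  0.0037]
0.075 408 [0.1566 0.1582 0.1592] [-0.0053  0.0038]
0.08 405 [0.1566 0.1582 0.1591] [-0.0052  0.0038]
0.085 410 [0.1565 0.1581 0.1591] [-0.0052  0.0038]
0.09 364 [0.1568 0.158  0.159 ] [-0.0051  0.0035]
0.095 27 [0.1562 0.1569 0.1576] [-0.0039  0.0019]
slope [-0.00688068  0.15859504] 2261
max 0.42 n 18
[0,0.03,-0.07,-0.42,-0,-0,5,0,0.04,-0.06,-0.41,-0,-0.01,5,0,0.03,-0.07,-0.42,-0.01,0,5,0,0.04,-0.07,-0.42,0,-0,5,0,0.03,-0.07,-0.41,0,-0,5,0,0.03,-0.06,-0.42,-0,-0.01,5,0,0.04,-0.07,-0.42,-0,0,5,0,0.03,-0.07,-0.41,-0,-0,5,0,0.04,-0.06,-0.42,-0.01,-0,5,0,0.03,-0.07,-0.42,0,-0.01,5,0,0.03,-0.07,-0.41,0,0,5,0,0.04,-0.07,-0.42,-0,-0,5,0,0.03,-0.06,-0.42,-0,-0.01,5,0,0.04,-0.07,-0.41,-0,0,5,0,0.03,-0.07,-0.42,-0.01,-0,5,0,0.03,-0.06,-0.42,0,-0,5,0,0.04,-0.07,-0.41,-0,-0.01,5,0.01,0.03,-0.07,-0.42,-0,0,5]
```

The bar is gripped, with a slight inward pull of ~3 mm. I'll relieve that in the first row and fold by .75.

>>> jog_arm --commands '[0, -0.055, 0, 0, 0, 0, 5, 0, 0.03, -0.07, -0.42, 0, 0, 5, 0, 0.04, -0.06, -0.41, 0, 0, 5, 0, 0.03, -0.07, -0.42, 0, 0, 5, 0, 0.04, -0.07, -0.42, 0, 0, 5, 0, 0.03, -0.07, -0.41, 0, 0, 5, 0, 0.03, -0.06, -0.42, 0, 0, 5, 0, 0.04, -0.07, -0.42, 0, 0, 5, 0, 0.03, -0.07, -0.41, 0, 0, 5, 0, 0.04, -0.06, -0.42, 0, 0, 5, 0, 0.03, -0.07, -0.42, 0, 0, 5, 0, 0.03, -0.07, -0.41, 0, 0, 5, 0, 0.04, -0.07, -0.42, 0, 0, 5, 0, 0.03, -0.06, -0.42, 0, 0, 5, 0, 0.04, -0.07, -0.41, 0, 0, 5, 0, 0.03, -0.07, -0.42, 0, 0, 5, 0, 0.03, -0.06, -0.42, 0, 0, 5, 0, 0.04, -0.07, -0.41, 0, 0, 5, 0, 0.03, -0.07, -0.42, 0, 0, 5]'

```text
t: 21.58
tool_pos: [0.6336, 0.259, 0.1899]
tool_rot: [2.352, 0.465, 0.19]
contact_force: [1.8, -2.4, 2.6]
opening: 0.0087
grip_force: 25.8
```

Run:
```python
from plan import *
o=ctrl.get_obs();print(o["tool_pos"],o["contact_force"],o["wrist_torque"],o["q"].round(2),now()[1].as_matrix()[:,2].round(3))
for c in("wrist","scene","top"):
    im=eyes.get_image(c);print(c);tab(im);shade(c,im)
```

```text
[0.63355672 0.25896033 0.18986547] [ 1.80830019 -2.37658775  2.59184452] [-0.17835777 -0.20920951 -0.00493766] [ 0.59  0.32  1.45 -0.73  1.55  1.86] [ 0.264 -0.631 -0.73 ]
wrist
wrist shade c [0.6667 0.3486 0.2   ] n [-0.261  0.657  0.707] 87661 88867 az 111.7 tilt 0.785
scene
scene shade c [0.6657 0.355  0.197 ] n [-0.26   0.657  0.708] 1252 1474 az 111.6 tilt 0.784
top
0.045 17 [0.1521 0.1562 0.1592] [-0.0062  0.0093]
0.05 14 [0.1518 0.1541 0.1562] [-0.005   0.0073]
0.055 17 [0.1513 0.1539 0.1575] [-0.0053  0.0075]
0.06 14 [0.1506 0.1569 0.1607] [-0.0034  0.0057]
0.065 13 [0.1508 0.1578 0.1616] [-0.0037  0.0054]
0.07 13 [0.1535 0.1598 0.1617] [-0.0036  0.0046]
0.075 12 [0.1528 0.1586 0.1609] [-0.0036  0.0048]
0.08 12 [0.1551 0.1583 0.1611] [-0.0035  0.0039]
0.085 11 [0.1545 0.1589 0.1626] [-0.0035  0.0053]
0.09 13 [0.1486 0.1588 0.1603] [-0.0035  0.0044]
slope [-0.00216497  0.15806886] 41
top shade c [0.6777 0.3468 0.2049] n [-0.257  0.662  0.704] 1182 1356 az 111.2 tilt 0.79
```

The shade is at .785 with the head still level. Joint 4 is nearing its limit, so I'll release, bring the tool back to vertical and regrip.

Run:
```python
from plan import *
a=now();g=eargrip(.785,.75);e=a[0]-g[0];print("residual DIR,HY,z",e@DIR,e@HY,e[2])
back=(a[0]-a[1].apply([0,0,.07]),a[1])
h=eargrip(.785,-.02,back=.07);f=eargrip(.785,-.02)
print(back[0],h[0],f[0])
stay=[a]*4
rows(stay+lin(a,back,4)+lin(back,h,10),40)
```

```text
residual DIR,HY,z -0.0031826799326157167 -0.002209761386968465 0.001088738697624686
[0.61490427 0.30306036 0.24045508] [0.61755111 0.29163476 0.24255964] [0.61701991 0.29292997 0.17257364]
max 0.77 n 18
[0,0,0,0,0,0,40,0,0,0,-0,0,0,40,0,0,0,-0,0,0,40,0,0,0,-0,0,0,40,-0,0,-0.29,0,0,0,40,-0,-0,-0.29,0,0,0,40,-0,-0,-0.3,0,0,0,40,-0,-0,-0.29,0,0,0,40,-0,0.02,0.01,0.77,-0,0,40,-0.01,0.01,0.01,0.77,-0.01,0,40,0,0.02,0.01,0.77,-0,0,40,-0,0.02,0.01,0.77,-0.01,0.01,40,-0.01,0.02,0,0.77,-0,-0,40,0,0.02,0.01,0.77,-0.01,-0,40,-0,0.02,-0,0.77,-0,-0,40,-0.01,0.02,-0,0.77,-0.01,-0,40,0,0.02,-0,0.77,-0,0,40,-0,0.02,-0,0.76,-0.01,0,40]
```

>>> jog_arm --commands '[0, 0, 0, 0, 0, 0, 40, 0, 0, 0, 0, 0, 0, 40, 0, 0, 0, 0, 0, 0, 40, 0, 0, 0, 0, 0, 0, 40, 0, 0, -0.29, 0, 0, 0, 40, 0, 0, -0.29, 0, 0, 0, 40, 0, 0, -0.3, 0, 0, 0, 40, 0, 0, -0.29, 0, 0, 0, 40, 0, 0.02, 0.01, 0.77, 0, 0, 40, 0, 0.01, 0.01, 0.77, 0, 0, 40, 0, 0.02, 0.01, 0.77, 0, 0, 40, 0, 0.02, 0.01, 0.77, 0, 0, 40, 0, 0.02, 0, 0.77, 0, 0, 40, 0, 0.02, 0.01, 0.77, 0, 0, 40, 0, 0.02, 0, 0.77, 0, 0, 40, 0, 0.02, 0, 0.77, 0, 0, 40, 0, 0.02, 0, 0.77, 0, 0, 40, 0, 0.02, 0, 0.76, 0, 0, 40, 0, 0, 0, 0, 0, 0, 40]'

```text
t: 24.25
tool_pos: [0.6195, 0.2917, 0.2421]
tool_rot: [-3.063, -0.607, 0.001]
contact_force: [-0.1, -0.5, -0.2]
opening: 0.0405
grip_force: 0.0
```

Run:
```python
from plan import *
a=now();o=ctrl.get_obs();print(a[0],o["contact_force"])
for c in("wrist","scene"):
    im=eyes.get_image(c);shade(c,im);tab(im)
    p,u,v=pts(im);d=p-HINGE;s=d@DIR;y=d@HY;z=d[:,2];m=(y>.056)&(y<.08)&(s>.03)&(s<.09)&(z>.05)&(z<.078);m&=np.hypot(s,z)<.115
    print(c,m.sum(),np.percentile(s[m],[3,97]),np.percentile(z[m],[3,97])) if m.sum() else 0
f=eargrip(.785,-.02);f=(f[0]-.001*DIR,f[1]);rows(lin(a,f,5),40)
```

```text
[0.61954316 0.29166292 0.24206277] [-0.13301123 -0.50869997 -0.21943642]
wrist shade c [0.6678 0.3404 0.2074] n [-0.258  0.656  0.709] 18633 18992 az 111.5 tilt 0.783
0.045 184 [0.1546 0.1558 0.1567] [-0.0095  0.0093]
0.05 142 [0.154  0.1551 0.156 ] [-0.0074  0.0042]
0.055 143 [0.154  0.155  0.1559] [-0.0081  0.0042]
0.06 125 [0.1542 0.1578 0.1592] [-0.0067  0.0028]
0.065 108 [0.1574 0.1587 0.1599] [-0.0066  0.0028]
0.07 110 [0.1569 0.1586 0.1597] [-0.0066  0.0028]
0.075 107 [0.1574 0.1587 0.1598] [-0.0066  0.0028]
0.08 111 [0.157  0.1587 0.1599] [-0.0066  0.0028]
0.085 108 [0.157  0.1587 0.1599] [-0.0066  0.0028]
0.09 101 [0.1573 0.1586 0.1596] [-0.0065  0.0022]
0.095 10 [0.1566 0.1576 0.1581] [-0.0036  0.0002]
slope [0.00023168 0.15860067] 602
wrist 750 [0.06352484 0.07282536] [0.06995699 0.07455052]
scene shade c [0.6619 0.3488 0.2012] n [-0.226  0.651  0.724] 1430 1753 az 109.2 tilt 0.761
scene 45 [0.05737633 0.0662925 ] [0.06713231 0.07614526]
max 0.24 n 5
[-0,0.03,0.22,-0,0,0.03,40,-0.01,-0.01,0.23,0,-0.01,0,40,-0.01,-0.01,0.23,0,-0,0.01,40,-0,-0,0.24,0.01,-0.01,0,40,-0.01,-0.01,0.23,-0,-0,0.01,40]
```

>>> jog_arm --commands '[0, 0.02, 0.23, 0, 0, 0.03, 40, -0.01, 0, 0.23, 0, 0, 0, 40, -0.01, 0, 0.23, 0, 0, 0.01, 40, 0, 0, 0.23, 0, 0, 0, 40, 0, 0, 0.23, 0, 0, 0, 40, 0, 0, 0, 0, 0, 0, 40, 0, 0, 0, 0, 0, 0, 5, 0, 0, 0, 0, 0, 0, 5, 0, 0, 0, 0, 0, 0, 5, 0, 0, 0, 0, 0, 0, 5, 0, 0, 0, 0, 0, 0, 5]'

```text
t: 25.82
tool_pos: [0.6183, 0.2923, 0.1729]
tool_rot: [-3.063, -0.602, 0.0]
contact_force: [0.5, -0.4, 0.9]
opening: 0.0089
grip_force: 25.3
```

Run:
```python
from plan import *
o=ctrl.get_obs();print(o["tool_pos"],o["contact_force"],o["wrist_torque"],o["opening"],o["grip_force"])
shade("wrist");rows(fold(.785,19),5)
```

```text
[0.61834259 0.29232977 0.17285758] [ 0.53905352 -0.35596496  0.87324065] [ 0.05690163 -0.08930028 -0.07340574] 0.008926338525533652 25.325999557971954
wrist shade c [0.6696 0.3374 0.2071] n [-0.246  0.628  0.738] 39243 40102 az 111.4 tilt 0.74
max 0.42 n 19
[0,-0.01,-0.05,-0.41,0,-0,5,0,-0.01,-0.04,-0.42,0,-0,5,0,-0.01,-0.05,-0.41,0,-0,5,0,-0.01,-0.05,-0.41,0,-0.01,5,0,-0.01,-0.04,-0.42,0,0,5,0,-0.01,-0.05,-0.41,0,0,5,0,-0.01,-0.05,-0.41,0,0,5,0,-0,-0.04,-0.42,0,-0,5,0,-0.01,-0.05,-0.41,0,-0,5,0,-0.01,-0.05,-0.41,0,-0,5,0,-0.01,-0.05,-0.41,0,-0.01,5,0,-0.01,-0.04,-0.42,0,0,5,0,-0.01,-0.05,-0.41,0,0,5,0,-0.01,-0.05,-0.41,0,0,5,0,-0.01,-0.04,-0.42,0,-0,5,0,-0.01,-0.05,-0.41,0,-0,5,0,-0.01,-0.05,-0.41,0.01,-0,5,0,-0.01,-0.04,-0.42,-0,-0,5,0,-0.01,-0.05,-0.41,-0,-0.01,5]
```

>>> jog_arm --commands '[0, -0.01, -0.05, -0.41, 0, 0, 5, 0, -0.01, -0.04, -0.42, 0, 0, 5, 0, -0.01, -0.05, -0.41, 0, 0, 5, 0, -0.01, -0.05, -0.41, 0, 0, 5, 0, -0.01, -0.04, -0.42, 0, 0, 5, 0, -0.01, -0.05, -0.41, 0, 0, 5, 0, -0.01, -0.05, -0.41, 0, 0, 5, 0, 0, -0.04, -0.42, 0, 0, 5, 0, -0.01, -0.05, -0.41, 0, 0, 5, 0, -0.01, -0.05, -0.41, 0, 0, 5, 0, -0.01, -0.05, -0.41, 0, 0, 5, 0, -0.01, -0.04, -0.42, 0, 0, 5, 0, -0.01, -0.05, -0.41, 0, 0, 5, 0, -0.01, -0.05, -0.41, 0, 0, 5, 0, -0.01, -0.04, -0.42, 0, 0, 5, 0, -0.01, -0.05, -0.41, 0, 0, 5, 0, -0.01, -0.05, -0.41, 0, 0, 5, 0, -0.01, -0.04, -0.42, 0, 0, 5, 0, -0.01, -0.05, -0.41, 0, 0, 5, 0, -0.01, -0.05, -0.42, 0, 0, 5]'

```text
t: 28.42
tool_pos: [0.6066, 0.3206, 0.2195]
tool_rot: [2.296, 0.451, 0.198]
contact_force: [2.6, 0.8, 4.5]
opening: 0.0089
grip_force: 25.5
```

Run:
```python
from plan import *
o=ctrl.get_obs();print(o["tool_pos"],o["contact_force"],o["wrist_torque"],o["q"].round(2))
for c in("wrist","scene","top"):
    im=eyes.get_image(c);print(c);shade(c,im);tab(im)
```

```text
[0.60656594 0.32062823 0.21950486] [2.58902806 0.83071555 4.50612281] [-0.07331723 -0.29717586  0.28972233] [ 0.7   0.37  1.36 -0.77  1.67  1.91]
wrist
wrist shade c [0.6515 0.3818 0.2252] n [-0.366  0.931  0.008] 39396 40070 az 111.5 tilt 1.563
0.06 30 [0.1608 0.1616 0.162 ] [-0.006   0.0014]
0.065 58 [0.1601 0.1613 0.1618] [-0.0068  0.0025]
0.07 70 [0.1599 0.1615 0.1621] [-0.0069  0.0025]
0.075 56 [0.16   0.1616 0.1623] [-0.007   0.0025]
0.08 57 [0.1603 0.1617 0.1623] [-0.0065  0.002 ]
0.085 51 [0.1608 0.162  0.1628] [-0.0071  0.0018]
0.09 44 [0.1611 0.162  0.1628] [-0.0071  0.0011]
slope [0.03469176 0.15873958] 319
scene
scene shade c [0.6566 0.3872 0.2086] n [ 0.367 -0.93   0.002] 1115 1220 az -68.5 tilt 1.569
top
top shade c [0.6515 0.3815 0.2219] n [-0.374  0.927  0.027] 215 241 az 112.0 tilt 1.544
0.045 18 [0.1546 0.1572 0.1606] [-0.0079  0.0067]
0.05 18 [0.153  0.1567 0.1602] [-0.0049  0.0071]
0.055 14 [0.1555 0.1591 0.1625] [-0.006   0.0052]
0.06 15 [0.1538 0.1607 0.1641] [-0.0048  0.0053]
0.065 12 [0.1531 0.1605 0.1639] [-0.0043  0.004 ]
0.07 13 [0.1582 0.1636 0.1655] [-0.0045  0.0044]
0.075 12 [0.1593 0.1621 0.1655] [-0.0044  0.003 ]
0.08 15 [0.1587 0.1626 0.1649] [-0.0042  0.0054]
0.085 12 [0.1564 0.1621 0.1645] [-0.0043  0.0033]
0.09 12 [0.1591 0.1628 0.1653] [-0.0043  0.004 ]
slope [0.07352026 0.15571276] 47
```

The shade is vertical, but the head lifted by about .035. I'll release, back off and re-measure.

>>> jog_arm --commands '[0, 0, 0, 0, 0, 0, 40, 0, 0, 0, 0, 0, 0, 40, 0, 0, 0, 0, 0, 0, 40, 0, 0, 0, 0, 0, 0, 40, 0, 0, -0.29, 0, 0, 0, 40, 0, 0, -0.29, 0, 0, 0, 40, 0, 0, -0.3, 0, 0, 0, 40, 0, 0, -0.29, 0, 0, 0, 40, 0, 0, 0, 0, 0, 0, 40]'

```text
t: 29.85
tool_pos: [0.5871, 0.3689, 0.2697]
tool_rot: [2.3, 0.451, 0.2]
contact_force: [-0.4, 0.6, 0.0]
opening: 0.04
grip_force: 0.0
```

Run:
```python
from plan import *
print(now()[0])
for c in("wrist","scene","top"):
    im=eyes.get_image(c);print(c);shade(c,im);tab(im)
    p,u,v=pts(im);rgb=im["image"][v,u].astype(int);d=p-LENS;s=d@DIR;L=d@HY
    m=(np.hypot(s,L)<.049)&(np.hypot(s,L)>.043)&(p[:,2]>.12)&(p[:,2]<.18)&(s>-.035)
    if m.sum()>20:
        A=np.c_[s[m],L[m],np.ones(m.sum())]
        for _ in range(5):
            x=np.linalg.lstsq(A,p[m,2],rcond=None)[0] if _==0 else np.linalg.lstsq(A[g],p[m,2][g],rcond=None)[0]
            g=abs(A@x-p[m,2])<.003
        print("ring fit slope_s,slope_L,z",x.round(4),g.sum(),m.sum())
```

```text
[0.58708576 0.36887802 0.26974046]
wrist
wrist shade c [0.651  0.3817 0.2209] n [-0.365  0.931  0.01 ] 18702 19119 az 111.4 tilt 1.561
0.055 9 [0.1592 0.1598 0.1612] [-0.0042  0.0013]
0.06 69 [0.1587 0.1612 0.1627] [-0.0076  0.0022]
0.065 46 [0.1602 0.1624 0.163 ] [-0.0077  0.0019]
0.07 40 [0.1612 0.1626 0.1636] [-0.0077  0.0013]
0.075 40 [0.1611 0.163  0.1638] [-0.0078  0.0013]
0.08 36 [0.1623 0.1632 0.1641] [-0.0072  0.0013]
0.085 38 [0.1626 0.1637 0.1645] [-0.007   0.0013]
0.09 24 [0.1631 0.1639 0.1643] [-0.007   0.0012]
slope [0.06802047 0.15756598] 212
scene
scene shade c [0.6379 0.4124 0.1768] n [-0.94  -0.261  0.22 ] 225 2165 az -164.5 tilt 1.349
0.065 6 [0.1552 0.1618 0.1641] [-0.0077 -0.0049]
0.07 8 [0.1504 0.1613 0.165 ] [-0.0086 -0.0013]
0.075 8 [0.1547 0.1625 0.1653] [-0.0091 -0.0005]
0.085 8 [0.1561 0.1632 0.1668] [-0.0074  0.0004]
slope [0.13626515 0.15061433] 13
ring fit slope_s,slope_L,z [0.0797 0.0308 0.1557] 36 36
top
top shade c [0.6403 0.3766 0.2273] n [-0.374  0.927  0.028] 268 312 az 112.0 tilt 1.543
0.045 21 [0.1552 0.1576 0.1611] [-0.0064  0.0082]
0.05 15 [0.1535 0.1565 0.1581] [-0.006   0.0058]
0.055 17 [0.1542 0.1576 0.1606] [-0.0061  0.0064]
0.06 14 [0.1544 0.1597 0.1649] [-0.0051  0.0044]
0.065 14 [0.1576 0.1618 0.1644] [-0.0047  0.0043]
0.07 11 [0.1597 0.1611 0.1636] [-0.0047  0.0037]
0.075 13 [0.1585 0.162  0.1649] [-0.0046  0.0041]
0.08 13 [0.1564 0.1626 0.1663] [-0.0045  0.0034]
0.085 14 [0.1532 0.1602 0.1641] [-0.0052  0.0039]
0.09 12 [0.1588 0.1626 0.1648] [-0.0047  0.004 ]
slope [-0.0246746   0.16329002] 46
ring fit slope_s,slope_L,z [ 0.0433 -0.0042  0.1561] 225 285
```

The head sits about .055 too high and the shade is about 1.51 to it. I'll press the tab down with closed fingers, then nudge the ear without gripping it.

```bash
cat >> plan.py <<'E'
def tipat(T,lean):
    r=R.from_rotvec(np.cross(DIR,[0,0,1])*lean)*down(AZ);return np.array(T)+r.apply([0,0,.0455]),r
def rep():
    im=eyes.get_image("wrist");shade("wrist",im);tab(im)
    im=eyes.get_image("top");shade("top",im);tab(im)
E
python3 - <<'E'
from plan import *
a=now();up=(a[0]+[0,0,.06],a[1]);z=np.array([0,0,1.])
h=tipat(LENS+.085*DIR+.15*z,.3);d=tipat(LENS+.085*DIR+.025*z,.3);print(h[0],d[0])
rows(lin(a,up,3)+lin(up,h,11)+lin(h,d,5),5)
E
```

```text
[0.71106899 0.24018309 0.25653219] [0.71106899 0.24018309 0.13153219]
max 0.47 n 19
[0,0.24,-0.23,0,0,0,5,0,0.24,-0.23,0,0,0,5,0,0.24,-0.23,0,0,0,5,0.1,0.1,0.25,0.46,-0,-0,5,0.1,0.1,0.25,0.46,-0,-0,5,0.11,0.12,0.24,0.46,-0,-0,5,0.1,0.13,0.24,0.47,-0,-0.01,5,0.1,0.14,0.23,0.46,-0,0,5,0.1,0.15,0.23,0.46,-0,0,5,0.1,0.16,0.22,0.46,-0,-0,5,0.1,0.17,0.21,0.46,-0,-0,5,0.1,0.18,0.2,0.46,-0,-0,5,0.11,0.19,0.19,0.47,-0,-0,5,0.1,0.2,0.19,0.46,-0,-0.01,5,-0,-0.13,0.4,-0,-0,0,5,-0,-0.12,0.39,-0,-0,0,5,-0,-0.12,0.4,-0,-0,0,5,-0,-0.13,0.4,-0,-0,0,5,-0,-0.12,0.4,-0,-0,0,5]
```

>>> jog_arm --commands '[0, 0.24, -0.23, 0, 0, 0, 5, 0, 0.24, -0.23, 0, 0, 0, 5, 0, 0.24, -0.23, 0, 0, 0, 5, 0.1, 0.1, 0.25, 0.46, 0, 0, 5, 0.1, 0.1, 0.25, 0.46, 0, 0, 5, 0.11, 0.12, 0.24, 0.46, 0, 0, 5, 0.1, 0.13, 0.24, 0.47, 0, 0, 5, 0.1, 0.14, 0.23, 0.46, 0, 0, 5, 0.1, 0.15, 0.23, 0.46, 0, 0, 5, 0.1, 0.16, 0.22, 0.46, 0, 0, 5, 0.1, 0.17, 0.21, 0.46, 0, 0, 5, 0.1, 0.18, 0.2, 0.46, 0, 0, 5, 0.11, 0.19, 0.19, 0.47, 0, 0, 5, 0.1, 0.2, 0.19, 0.46, 0, 0, 5, 0, -0.13, 0.4, 0, 0, 0, 5, 0, -0.12, 0.39, 0, 0, 0, 5, 0, -0.12, 0.4, 0, 0, 0, 5, 0, -0.13, 0.4, 0, 0, 0, 5, 0, -0.12, 0.4, 0, 0, 0, 5, 0, 0, 0, 0, 0, 0, 5]'

```text
t: 32.65
tool_pos: [0.7099, 0.2406, 0.1284]
tool_rot: [2.793, 0.55, 0.079]
contact_force: [-0.4, -0.7, -0.3]
opening: 0.005
grip_force: 0.0
```

Run:
```python
from plan import *
o=ctrl.get_obs();p,r=now();t=p-r.apply([0,0,.0455]);e=t-LENS;print(p,"tip s,L,z",e@DIR,e@HY,t[2],o["contact_force"],o["opening"]);rep()
im=eyes.get_image("scene");q,u,v=pts(im);rgb=im["image"][v,u];d=q-t;m=(np.linalg.norm(d,axis=1)<.03)&(rgb.max(1)<60);print(np.c_[v[m],(q[m]*1000).round()][::4])
```

```text
[0.70991693 0.24063859 0.1284445 ] tip s,L,z 0.08418332803216229 0.0007592576808712703 0.17192504464633018 [-0.35915418 -0.72554427 -0.33142781] 0.004966294542286072
no shade
0.045 570 [0.1535 0.1568 0.1579] [-0.0098  0.0098]
0.05 442 [0.153  0.1565 0.1574] [-0.0094  0.0031]
0.055 432 [0.153  0.1567 0.1575] [-0.0096  0.0029]
0.06 400 [0.1509 0.1594 0.1614] [-0.0077  0.001 ]
0.065 376 [0.15   0.1604 0.1617] [-0.007   0.0012]
0.07 215 [0.1486 0.1573 0.1736] [0.0001 0.006 ]
0.075 172 [0.1485 0.1551 0.1737] [0.0001 0.01  ]
0.08 61 [0.1485 0.1709 0.1743] [0.0002 0.01  ]
0.085 224 [0.157  0.1614 0.1626] [-0.0078  0.0096]
0.09 187 [0.1495 0.1595 0.1732] [-0.0071  0.0099]
slope [0.0474467  0.15688522] 496
top shade c [0.6406 0.3759 0.2232] n [-0.354  0.934  0.038] 289 301 az 110.7 tilt 1.532
[[174. 697. 255. 200.]
 [180. 693. 271. 191.]
 [182. 694. 270. 185.]
 [184. 697. 268. 178.]
 [187. 701. 249. 161.]
 [188. 697. 253. 161.]
 [189. 693. 262. 163.]
 [190. 693. 269. 163.]
 [190. 702. 244. 151.]
 [191. 695. 260. 156.]
 [192. 688. 274. 161.]
 [193. 690. 272. 157.]
 [194. 694. 264. 150.]]
```

>>> jog_arm --commands '[0, -0.03, 0.1, 0, 0, 0, 5, 0, -0.025, 0.08, 0, 0, 0, 5, 0, -0.02, 0.06, 0, 0, 0, 5, 0, 0, 0, 0, 0, 0, 5]'

```text
t: 33.4
tool_pos: [0.7121, 0.2407, 0.1175]
tool_rot: [2.793, 0.549, 0.087]
contact_force: [1.0, -1.2, 2.9]
opening: 0.0047
grip_force: 1.4
```

```bash
cat >> plan.py <<'E'
def tipinfo():
    o=ctrl.get_obs();p,r=now();t=p-r.apply([0,0,.0455]);e=t-LENS;print("tip s,L,z",e@DIR,e@HY,t[2],o["contact_force"])
E
python3 - <<'E'
from plan import *
tipinfo();tab(eyes.get_image("wrist"))
E
```

```text
tip s,L,z 0.08493729971521172 -0.001023545728487983 0.16095923987257282 [ 1.00533896 -1.23596093  2.91978348]
0.045 489 [0.1499 0.1521 0.1533] [-0.0066  0.0095]
0.05 446 [0.1473 0.151  0.1521] [-0.0089  0.0028]
0.055 454 [0.1469 0.1508 0.1517] [-0.0098  0.0026]
0.06 423 [0.1445 0.152  0.1544] [-0.0081  0.0009]
0.065 441 [0.1432 0.1538 0.1716] [-0.0056  0.0078]
0.07 309 [0.1419 0.1645 0.1731] [0.     0.0114]
0.075 249 [0.1418 0.1672 0.1736] [0.0002 0.0119]
0.08 151 [0.1591 0.1653 0.1691] [-0.0075  0.0119]
0.085 367 [0.1504 0.1535 0.1726] [-0.0079  0.0118]
0.09 333 [0.1425 0.153  0.1724] [-0.0068  0.0118]
0.095 127 [0.1662 0.1704 0.1739] [0.0071 0.008 ]
slope [0.04685435 0.15717495] 165
```

The press overshot: the head now droops about +.055. I'll regrip the tab, which levelled precisely before.

```bash
cat >> plan.py <<'E'
def tabpose(tip,lean):
    r=R.from_rotvec(np.cross(DIR,[0,0,1])*lean)*down(AZ+np.pi/2);return np.array(tip)+r.apply([0,0,.0455]),r
E
python3 - <<'E'
from plan import *
a=now();up=(a[0]+[0,0,.05],a[1]);z=np.array([0,0,1.])
h=tabpose(LENS+.085*DIR+.055*z,.25);print(h[0])
rows(lin(a,up,2)+lin(up,h,16),35)
print("down");d=tabpose(LENS+.085*DIR-.014*z,.25);rows(lin(h,d,4),35,h)
E
```

```text
[0.71023825 0.24220864 0.16091448]
max 0.99 n 18
[0,0.12,-0.4,0,0,0,35,0,0.13,-0.4,0,0,0,35,0,-0.01,0.01,0.03,0.02,-0.98,35,0,-0,0.01,0.02,0.03,-0.99,35,0,-0.01,0,0.03,0.02,-0.98,35,-0,-0,0.01,0.02,0.02,-0.98,35,0,-0,0,0.03,0.03,-0.98,35,0,-0.01,0.01,0.02,0.02,-0.99,35,0,-0,0.01,0.03,0.02,-0.98,35,0,-0.01,0,0.03,0.03,-0.98,35,0.01,0,0.01,0.02,0.02,-0.98,35,-0,-0,0,0.03,0.02,-0.99,35,0,-0.01,0.01,0.02,0.03,-0.98,35,0,0,0.01,0.03,0.02,-0.98,35,0.01,-0,0,0.03,0.02,-0.98,35,-0,-0,0.01,0.02,0.03,-0.99,35,0,-0.01,0,0.03,0.02,-0.98,35,0.01,0,0.01,0.02,0.02,-0.98,35]
down
max 0.28 n 4
[0.07,-0,0.28,0,0,0,35,0.07,0,0.28,0,0,0,35,0.07,0,0.28,0,0,0,35,0.07,0,0.27,0,0,0,35]
```

>>> jog_arm --commands '[0, 0.12, -0.4, 0, 0, 0, 5, 0, 0.13, -0.4, 0, 0, 0, 35, 0, -0.01, 0.01, 0.03, 0.02, -0.98, 35, 0, 0, 0.01, 0.02, 0.03, -0.99, 35, 0, -0.01, 0, 0.03, 0.02, -0.98, 35, 0, 0, 0.01, 0.02, 0.02, -0.98, 35, 0, 0, 0, 0.03, 0.03, -0.98, 35, 0, -0.01, 0.01, 0.02, 0.02, -0.99, 35, 0, 0, 0.01, 0.03, 0.02, -0.98, 35, 0, -0.01, 0, 0.03, 0.03, -0.98, 35, 0.01, 0, 0.01, 0.02, 0.02, -0.98, 35, 0, 0, 0, 0.03, 0.02, -0.99, 35, 0, -0.01, 0.01, 0.02, 0.03, -0.98, 35, 0, 0, 0.01, 0.03, 0.02, -0.98, 35, 0.01, 0, 0, 0.03, 0.02, -0.98, 35, 0, 0, 0.01, 0.02, 0.03, -0.99, 35, 0, -0.01, 0, 0.03, 0.02, -0.98, 35, 0.01, 0, 0.01, 0.02, 0.02, -0.98, 35, 0, 0, 0, 0, 0, 0, 35]'

```text
t: 35.83
tool_pos: [0.7101, 0.2432, 0.1627]
tool_rot: [1.631, 2.43, -0.202]
contact_force: [-0.4, 0.0, -0.1]
opening: 0.0352
grip_force: 0.0
```

Run:
```python
from plan import *
tipinfo();im=eyes.get_image("wrist");tab(im)
z=np.array([0,0,1.]);d=tabpose(LENS+.085*DIR-.014*z-.0015*HY*0,.25);rows(lin(now(),d,4),35)
```

```text
tip s,L,z 0.08407596966278234 -0.00017551668986461822 0.2067672533717295 [-0.39081665  0.0090526  -0.07918339]
0.045 306 [0.1511 0.1523 0.1532] [-0.0105  0.0073]
0.05 259 [0.1505 0.1514 0.1521] [-0.0105  0.0017]
0.055 253 [0.15   0.151  0.1518] [-0.0106  0.0018]
0.06 237 [0.1503 0.1534 0.1547] [-0.0088  0.0003]
0.065 168 [0.1524 0.154  0.1549] [-0.0092 -0.0002]
0.07 167 [0.1525 0.1538 0.1546] [-0.009  -0.0002]
0.075 155 [0.1521 0.1532 0.1543] [-0.0093 -0.0003]
0.08 157 [0.1515 0.1529 0.1538] [-0.0098 -0.0008]
0.085 136 [0.1513 0.1527 0.1535] [-0.0094 -0.0007]
0.09 124 [0.1511 0.1522 0.153 ] [-0.0089 -0.0008]
slope [-0.06712511  0.1584047 ] 848
max 0.29 n 4
[0.07,-0,0.29,0,-0,-0,35,0.07,-0,0.28,0.01,-0,-0.01,35,0.07,-0,0.29,0,-0.01,-0,35,0.06,-0,0.28,0.01,0,-0.01,35]
```

>>> jog_arm --commands '[0.07, 0, 0.29, 0, 0, 0, 35, 0.07, 0, 0.28, 0, 0, 0, 35, 0.07, 0, 0.29, 0, 0, 0, 35, 0.06, 0, 0.28, 0, 0, 0, 35, 0, 0, 0, 0, 0, 0, 35, 0, 0, 0, 0, 0, 0, 5, 0, 0, 0, 0, 0, 0, 5, 0, 0, 0, 0, 0, 0, 5, 0, 0, 0, 0, 0, 0, 5, 0, 0, 0, 0, 0, 0, 5]' --newtons 30

```text
t: 37.12
tool_pos: [0.7106, 0.2417, 0.0912]
tool_rot: [1.63, 2.431, -0.203]
contact_force: [-0.6, 0.2, 1.9]
opening: 0.0092
grip_force: 33.2
```

Run:
```python
from plan import *
o=ctrl.get_obs();tipinfo();print(o["opening"],o["grip_force"]);im=eyes.get_image("wrist");tab(im)
rows(level(.067,3),5)
```

```text
tip s,L,z 0.08558325698931417 -6.417764677393642e-05 0.13531747094924781 [-0.61074497  0.15566356  1.90124428]
0.009225669531409927 33.230279088020325
0.045 646 [0.1513 0.1524 0.1531] [-0.0098  0.0095]
0.05 541 [0.1505 0.1514 0.152 ] [-0.0067  0.0058]
0.055 480 [0.1503 0.151  0.1517] [-0.0064  0.0057]
0.06 826 [0.151  0.1542 0.1737] [-0.0111  0.0111]
0.065 1206 [0.1538 0.1615 0.1712] [-0.0106  0.01  ]
0.07 1512 [0.1422 0.1535 0.1658] [-0.0105  0.0098]
0.075 717 [0.1346 0.1538 0.1673] [-0.0091  0.0095]
0.08 484 [0.1525 0.1539 0.1683] [-0.0066  0.0058]
0.085 419 [0.1519 0.1533 0.1688] [-0.0064  0.0056]
0.09 206 [0.1513 0.1523 0.1532] [-0.005   0.0043]
0.095 9 [0.1507 0.1512 0.1515] [-0.0027  0.0027]
slope [-0.11594741  0.16360549] 1113
max 0.23 n 3
[-0.03,0,-0.03,-0,-0.22,-0,5,-0.03,0,-0.03,-0,-0.23,-0,5,-0.03,0,-0.03,-0,-0.22,-0,5]
```

>>> jog_arm --commands '[-0.03, 0, -0.03, 0, -0.22, 0, 5, -0.03, 0, -0.03, 0, -0.23, 0, 5, -0.03, 0, -0.03, 0, -0.23, 0, 5, 0, 0, 0, 0, 0, 0, 5, 0, 0, 0, 0, 0, 0, 35, 0, 0, 0, 0, 0, 0, 35, 0, 0, 0, 0, 0, 0, 35, 0, 0, 0, 0, 0, 0, 35, 0, 0, -0.3, 0, 0, 0, 35, 0, 0, -0.4, 0, 0, 0, 35, 0, 0, -0.5, 0, 0, 0, 35, 0, 0, 0, 0, 0, 0, 35]'

```text
t: 38.67
tool_pos: [0.7052, 0.261, 0.1718]
tool_rot: [1.594, 2.377, -0.244]
contact_force: [-0.7, 0.3, 0.5]
opening: 0.0346
grip_force: 0.0
```

Run:
```python
from plan import *
tipinfo();im=eyes.get_image("wrist");tab(im);ear("wrist",im)
for c in("top","scene"):im=eyes.get_image(c);shade(c,im);ear(c,im)
```

```text
tip s,L,z 0.06272790430269203 -0.002096034154631096 0.21502893937599846 [-0.71998585  0.27061985  0.46808686]
0.045 244 [0.1542 0.1552 0.156 ] [-0.0091  0.0087]
0.05 227 [0.1536 0.1546 0.1553] [-0.0068  0.0057]
0.055 193 [0.1538 0.1545 0.1553] [-0.0064  0.0058]
0.06 221 [0.1539 0.1571 0.1587] [-0.0049  0.0042]
0.065 136 [0.157  0.1582 0.159 ] [-0.0044  0.0038]
0.07 137 [0.1569 0.1583 0.159 ] [-0.005   0.0038]
0.075 129 [0.1566 0.1582 0.1588] [-0.0051  0.0041]
0.08 129 [0.1565 0.158  0.1589] [-0.005   0.0043]
0.085 121 [0.1564 0.1579 0.159 ] [-0.0047  0.0044]
0.09 94 [0.1567 0.1579 0.1585] [-0.0047  0.0039]
slope [-0.01515574  0.15911526] 710
no shade
scene shade c [0.6502 0.38   0.2191] n [-0.364  0.929  0.057] 1533 1754 az 111.4 tilt 1.513
scene ear s,y,z med [0.0005 0.0675 0.1009] n 54 top 0.1046 s5-95 [-0.0024  0.0047] ang 1.566
```

The head is level (slope ~.01) and the swivel is back on centre. The shade is at ~1.52 to the head, so I'll nudge its ear by about 4 mm with closed fingers.

```bash
cat >> plan.py <<'E'
def hp(s,y,z,lean=0):
    return tabpose(HINGE+s*DIR+y*HY+np.array([0,0,z]),lean)
E
python3 - <<'E'
from plan import *
a=now();h=hp(.055,.067,.14);d=hp(.04,.067,.078)
up=(a[0]+[0,0,.07],a[1])
rows(lin(a,up,3)+lin(up,h,6)+lin(h,d,4),5)
E
```

```text
max 0.53 n 13
[-0.12,-0,-0.37,0,0,0,5,-0.12,-0,-0.37,0,0,0,5,-0.12,-0,-0.37,0,0,0,5,0.18,-0.19,-0.13,-0,0.53,0,5,0.19,-0.18,-0.11,-0.01,0.53,0,5,0.19,-0.18,-0.11,-0,0.53,0,5,0.2,-0.18,-0.1,-0.01,0.53,0,5,0.21,-0.19,-0.08,-0,0.52,0,5,0.21,-0.18,-0.08,-0.01,0.53,0,5,0.06,0,0.26,-0,0,0,5,0.06,0,0.26,-0,0,0,5,0.07,0,0.26,-0,0,0,5,0.06,0,0.26,-0,0,0,5]
```

>>> jog_arm --commands '[-0.12, 0, -0.37, 0, 0, 0, 5, -0.12, 0, -0.37, 0, 0, 0, 5, -0.12, 0, -0.37, 0, 0, 0, 5, 0.18, -0.19, -0.13, 0, 0.53, 0, 5, 0.19, -0.18, -0.11, 0, 0.53, 0, 5, 0.19, -0.18, -0.11, 0, 0.53, 0, 5, 0.2, -0.18, -0.1, 0, 0.53, 0, 5, 0.21, -0.19, -0.08, 0, 0.52, 0, 5, 0.21, -0.18, -0.08, 0, 0.53, 0, 5, 0.06, 0, 0.26, 0, 0, 0, 5, 0.06, 0, 0.26, 0, 0, 0, 5, 0.07, 0, 0.26, 0, 0, 0, 5, 0.06, 0, 0.26, 0, 0, 0, 5, 0, 0, 0, 0, 0, 0, 5]'

```text
t: 40.67
tool_pos: [0.6057, 0.3188, 0.1929]
tool_rot: [-1.748, -2.608, 0.007]
contact_force: [0.3, 0.9, 0.2]
opening: 0.0048
grip_force: 0.0
```

```bash
cat >> plan.py <<'E'
def hi():
    o=ctrl.get_obs();p,r=now();e=p-r.apply([0,0,.0455])-HINGE;print("tip hinge s,y,z",(e@DIR).round(4),(e@HY).round(4),e[2].round(4),o["contact_force"].round(1))
    im=eyes.get_image("scene");shade("scene",im);ear("scene",im)
    im=eyes.get_image("wrist");shade("wrist",im)
    q,u,v=pts(im);d=q-HINGE;s=d@DIR;y=d@HY;z=d[:,2]
    m=(y>.08)&(y<.084)&(abs(s)<.03)&(z>.08)&(z<.11);print("bar end s",np.percentile(s[m],[5,50,95]).round(4) if m.sum() else None)
E
python3 -c "
from plan import *
hi()
b=eyes.get_image('scene');t=now()[0]
p,u,v=pts(b);d=p-HINGE;s=d@DIR;y=d@HY;z=d[:,2];rgb=b['image'][v,u]
m=(rgb.max(1)<60)&(s>.0)&(s<.08)&(y>.03)&(y<.11)&(z>.06)&(z<.13)
for zz in np.arange(.06,.13,.01):
  k=m&(z>=zz)&(z<zz+.01)
  if k.sum()>2: print(zz.round(3),k.sum(),np.percentile(s[k],[5,50,95]).round(3),np.percentile(y[k],[5,95]).round(3))"
```

```text
tip hinge s,y,z 0.0392 0.0675 0.0764 [0.3 0.9 0.2]
scene shade c [0.6508 0.3802 0.2173] n [-0.374  0.925  0.065] 1531 1727 az 112.0 tilt 1.505
scene ear s,y,z med [0.0255 0.0702 0.1003] n 119 top 0.1085 s5-95 [-0.0021  0.0309] ang 1.322
wrist shade c [0.6454 0.374  0.2356] n [-0.375  0.924  0.075] 17076 18635 az 112.1 tilt 1.495
bar end s [0.0019 0.0052 0.01  ]
0.07 4 [0.006 0.03  0.037] [0.047 0.072]
0.08 14 [0.029 0.033 0.042] [0.073 0.082]
0.09 55 [0.    0.032 0.039] [0.041 0.082]
0.1 54 [0.02  0.031 0.047] [0.053 0.082]
0.11 53 [0.027 0.032 0.044] [0.052 0.082]
0.12 138 [0.024 0.028 0.045] [0.036 0.096]
```

>>> jog_arm --commands '[0.1, 0, 0, 0, 0, 0, 5, 0.08, 0, 0, 0, 0, 0, 5, 0.07, 0, 0, 0, 0, 0, 5, 0.05, 0, 0, 0, 0, 0, 5, 0.05, 0, 0, 0, 0, 0, 5, 0, 0, 0, 0, 0, 0, 5]'

```text
t: 41.68
tool_pos: [0.599, 0.3386, 0.196]
tool_rot: [1.749, 2.609, -0.001]
contact_force: [0.1, 0.1, 0.2]
opening: 0.0051
grip_force: 0.0
```

```bash
python3 -c "
from plan import *
hi()"
```

```text
tip hinge s,y,z 0.0184 0.0664 0.0795 [0.1 0.1 0.2]
scene shade c [0.6498 0.3817 0.2179] n [-0.37   0.929  0.034] 1480 1642 az 111.7 tilt 1.537
scene ear s,y,z med [0.0039 0.0691 0.1011] n 114 top 0.1121 s5-95 [-0.0045  0.0093] ang 1.533
wrist shade c [0.646  0.3768 0.2342] n [-0.374  0.927  0.041] 19970 21183 az 112.0 tilt 1.529
bar end s [-0.0011  0.0056  0.0133]
```

>>> jog_arm --commands '[0.025, 0, 0, 0, 0, 0, 5, 0.025, 0, 0, 0, 0, 0, 5, 0, 0, 0, 0, 0, 0, 5, -0.2, 0, 0, 0, 0, 0, 5, -0.3, 0, -0.1, 0, 0, 0, 5, -0.3, 0, -0.5, 0, 0, 0, 5, 0, 0, -0.6, 0, 0, 0, 5, 0, 0, 0, 0, 0, 0, 5]'

```text
t: 42.88
tool_pos: [0.6187, 0.2959, 0.2735]
tool_rot: [1.749, 2.603, 0.01]
contact_force: [0.6, 0.8, -0.2]
opening: 0.0051
grip_force: 0.0
```

Run:
```python
from plan import *
hi()
for c in("wrist","top","scene"):
    im=eyes.get_image(c);print(c);shade(c,im);tab(im)
    for n in("blank","block"):
        for r in nets.silhouettes(c,n)[:3]:
            q,_,_=pts(im,r["mask"]);print(" ",n,round(r["p"],2),np.median(q,0).round(3)) if len(q) else 0
    if c!="wrist": save(im,c+"_end.png")
a=cv2.imread("pics/top_end.png")[160:310,230:430];b=cv2.imread("pics/scene_end.png")[160:310,200:400]
cv2.imwrite("pics/end.png",np.hstack([cv2.resize(a,(400,300)),cv2.resize(b,(400,300))]))
```

```text
tip hinge s,y,z 0.0653 0.0647 0.157 [ 0.6  0.8 -0.2]
scene shade c [0.6497 0.3832 0.2176] n [-0.377  0.926  0.005] 1444 1574 az 112.1 tilt 1.565
scene ear s,y,z med [-0.0053  0.0676  0.1013] n 53 top 0.1052 s5-95 [-0.0081 -0.0006] ang 1.623
wrist shade c [0.6308 0.3713 0.2515] n [-0.381  0.924  0.041] 2766 3557 az 112.4 tilt 1.53
bar end s [-0.0034  0.0008  0.0051]
wrist
wrist shade c [0.6318 0.3716 0.2533] n [-0.38   0.924  0.037] 2814 3562 az 112.3 tilt 1.534
0.045 107 [0.1542 0.1551 0.1563] [-0.0089  0.0078]
0.05 103 [0.1532 0.1545 0.1557] [-0.0072  0.0054]
0.055 92 [0.1531 0.1544 0.1553] [-0.0071  0.0057]
0.06 93 [0.1532 0.1573 0.1586] [-0.0052  0.0034]
0.065 78 [0.1512 0.1581 0.159 ] [-0.0053  0.0035]
0.07 80 [0.1501 0.1576 0.1591] [-0.0053  0.0036]
0.075 80 [0.1496 0.1579 0.1589] [-0.0054  0.0036]
0.08 80 [0.1508 0.1577 0.1592] [-0.0053  0.0037]
0.085 71 [0.1523 0.1579 0.1588] [-0.0052  0.0038]
0.09 63 [0.1525 0.1578 0.1587] [-0.0052  0.0035]
slope [0.00782877 0.15714118] 350
  block 0.64 [0.495 0.374 0.011]
top
top shade c [0.6366 0.374  0.235 ] n [-0.385  0.923  0.019] 211 245 az 112.7 tilt 1.551
  blank 0.92 [0.442 0.721 0.005]
  blank 0.8 [0.487 0.493 0.005]
scene
scene shade c [0.649  0.3828 0.2189] n [-0.371  0.928  0.003] 1537 1715 az 111.8 tilt 1.568
0.07 6 [0.147  0.1543 0.1594] [-0.0055 -0.0015]
0.075 7 [0.1446 0.1582 0.1591] [-0.0055  0.0003]
0.08 6 [0.1467 0.1547 0.1598] [-0.0043  0.0016]
slope [-0.08848381  0.16002897] 6
  blank 0.91 [0.438 0.722 0.007]
  blank 0.75 [0.669 0.335 0.013]
  blank 0.7 [0.482 0.494 0.007]
```

View pics/end.png

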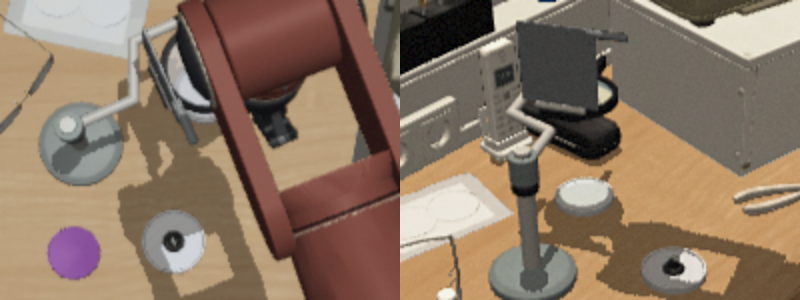

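The final view shows the shade standing upright, the head level over the blank's rest, the block and blank undisturbed, and the gripper clear of everything. Handing in.

```bash
python3 -c "
from station import job
print(job.finish_job())"
```

```text
the job is handed in; nothing more can be done
None
```

The job is handed in at about 43 s on the clock: by my camera measurements the lens is centred over the blank to within about 2 mm, the head is level to about 0.01 rad, and the shade stands at about 1.57 rad to the head; the head shifted during the fold, so I re-levelled it and then re-squared the shade before handing in, the blank and block are where they were (I did not re-measure the pliers or screwdriver), and the robot is touching nothing.

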